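# Load slide boxes into the bench-end gravity chute and clamp them

### The job

One microscope slide box already lies at the bottom of the sloping gravity chute at the right-hand end of the bench. Load the other two behind it: slide each one flat along the bench, without lifting or overturning it, and over the edge with its long side across the chute, so that all three lie end to end against the end stop. Then push the chute's red toggle-clamp handle away from you, past its dead point to its stop, so that the pad holds the last box. Leave the stapler, the tape roll and the bottle where they are.

Things in the scene. Friction and masses are not known exactly. Their poses are not given: they have to be found in the camera images.
- lane: sloping lane of an aluminium gravity chute at the bench's right-hand end; its place along that edge (x) varies. Origin: middle of the lane floor's upper end, 14 mm beyond the bench edge, 1 mm below the bench top. x axis: down the lane (27 degrees below level, toward world -y); y: across it (world +x); z: square to the floor. 103 mm wide inside, walls 44 mm high, white strips with low friction (0.15).
- lane_mouth (a point): middle of the way in, on the bench's straight right-hand edge (along world x), level with the bench top. 10 mm beyond it lies a white nose bar, 16 mm thick: a box whose middle is pushed past it tips over it and slides down by itself to the stop or the box before. On the bench two guide rails, 26 mm high, flank the way in: 103 mm apart at the edge, flaring to 150 mm at 78 mm before it (+y).
- lane_stop (a point): middle of the end stop's foot, 262 mm down the lane, below bench level. Three boxes with their 97 mm sides across the lane fill it to 13 mm below its upper end: their centres lie 220, 137 and 54 mm down the lane. Lips 43 mm above the floor cover the lane's edges from 130 mm downward.
- clamp_handle (a joint): turn of the red toggle-clamp handle on the chute's far (+x) wall, rad. 0: open, leaning back toward the robot, pad arm raised. Grows as it is pushed to world +x; about 1.08: dead point; 1.187: its stop, where it stays by itself and the sprung pad bears with about 12 N on the box below, 58 mm down the lane. Needs 1 to 3 N at the grip.
- handle_grip (a point): point on the red round grip (18 mm thick), 88 mm from the handle's axis; the grip ends 22 mm further out. It swings across the lane, square to its floor. Open it stands 45 mm beyond the lane's middle in +x, 0.135 m beyond the bench edge and 0.11 m high; at the stop it has moved 98 mm in +x, at about the same height; 15 mm higher half-way.
- handle_pivot (a point): the handle's axis, which runs along the lane: 98 mm from the lane's middle in +x, 83 mm above the lane floor (square to it), 58 mm down the lane.
- clamp_pad: rubber pad (22 mm disc) on a spindle at the end of the clamp's raised arm; origin at the arm's end, open about 18 mm from the lane's middle in +x and 0.06 m above bench level; boxes pass under it.
- desk_stapler_mid (a point): black stapler, 32 x 137 x 45 mm, loose, a bystander lying with its long side roughly along world x near the front edge of the bench. This point: its middle, 20 mm above the bench; its y axis is its long axis.
- tape_roll_mid (a point): brown roll of packing tape, 96 mm across and 48 mm high, lying flat, loose, a bystander. This point: its middle, 24 mm up.
- bottle_mid (a point): white reagent bottle with an orange cap, 66 mm across and 126 mm high, standing loose, a bystander. This point: on its axis, 60 mm up. Near it, at the bench's right-hand end, a fixed square post (world x 0.68 to 0.80, y -0.10 to -0.06) rises from the bench to the shelf: keep arm and wrist clear of it.
- box_orange_mid (a point): orange plastic microscope slide box with a white label on its lid, 97 x 83 x 35 mm, loose, 0.15 to 0.31 kg, flat on the bench. This point: its centre, 17.5 mm up. x axis along its 97 mm side, y along its 83 mm side, z up. Friction on the bench about 0.6. Too wide to grip: push it.
- box_green_mid (a point): green plastic microscope slide box with a white label on its lid, 97 x 83 x 35 mm, loose, 0.15 to 0.31 kg, flat on the bench. This point: its centre, 17.5 mm up. x axis along its 97 mm side, y along its 83 mm side, z up. Friction on the bench about 0.6. Too wide to grip: push it.
- box_blue_mid (a point): blue slide box like the other two (97 x 83 x 35 mm, loose), which already lies in the lane against its end stop, long side across. This point: its centre, 17.5 mm above the lane floor. x axis along its 97 mm side (across the lane), y up the lane.

How it is judged:
By the outcome, as a careful person would: the job done as asked, in the order asked, and still so for the second after the job is handed in, with the robot touching nothing.
It also fails if it takes over 64 s, if anything falls off the work surface, if the arm or the gripper's body presses on something with over 40 N, if the wrist force passes 120 N, or if a joint passes its speed limit or range.

### The arm

A 6-joint arm with a two-finger parallel gripper is mounted at the origin on a cart in front of the work surface, level with it; the furniture and walls round the work are solid. World frame = base frame: x ahead of the robot, y to its left, z up, the work surface at z = 0. Lengths are in m, angles in rad, forces in N, time in s.
With the tool pointing down it reaches from about 0.3 to 0.85 m from the base axis. Payload 4.2 kg.
Tool frame: the origin (TCP) lies between the finger pads; the fingertips stand 22 mm ahead of it and the grasp point (between the pads) lies 3 mm ahead of it (manip.tip_reach is the distance from the TCP to the fingertips, in m); z points along the fingers, y is the line along which they close (so a half turn about z gives the same grasp; the last joint's range is limited). The gripper opens to 91 mm and grips with 3 to 60 N. Pads are 32 mm wide; open, the fingers measure 118 mm over their backs; the gripper's body (76 mm by 178 mm) begins 60 mm behind the grasp point.
Start: joints at [1.207, 0.32, 1.565, -0, 1.257, -0.02], TCP at [0.194, 0.541, 0.236] pointing down, gripper open.
Joint ranges: [-3.11, 3.11], [-0.84, 2.01], [0.21, 2.61], [-1.34, 4.49], [0.05, 2.63], [-2.56, 2.56]. Speed limits (rad/s): [2.57, 2.57, 3.14, 3.14, 3.14, 3.14].

### API

Orientations are given as a unit quaternion [x, y, z, w].
In Python, from plant import status, optics, manip gives the robot as it stands.
- The arm moves only by the tool play_rows, never from a script. Its argument "commands" is a list of rows, each an object of numbers: "tx", "ty", "tz": the shift along the tool's x, y, z in mm; "rx", "ry", "rz": the turn, a rotation vector about the tool's x, y, z in rad; "fingers": the finger opening in mm, from 0 to 91.2. A call has 1 to 20 rows; each row shifts and turns the commanded pose from where the row before left it, along the tool's axes as they then stand; what a row does not reach is not made up. A row lasts 1/12 s, in which the tool goes at most 41.7 mm and 7.16 degrees, less where a joint would pass 70% of its speed; a pose out of reach is approached as far as the arm can. A call with a gripper value outside its range is refused whole. The fingers move at their own pace and stop on an object; "grip_force" is the grip in N (left out, the last holds). Time passes only in rows, so rows that do not move let the fingers close. It gives the time, the measured TCP pose, the force, the opening and the grip force at its end, in the units of the state.
- status.observe(): the state, without advancing time (a new reading comes with each control period).
- optics.grab_frame(name): name is "side" or "top" or "wrist"; returns the picture (420x560x3 uint8, blue, green, red); there is no depth.
- optics.camera_model(name): a dict with "intrinsics" (3x3 intrinsics, pixels), "rvec" (rotation vector, rad) and "tvec" (3), from world to camera coordinates, as OpenCV has them. Camera axes: x right, y down, z forward; pixel columns grow to the right and rows downward; lengths in m; the calibration is good to about 2 mm. A picture is of the moment at which its call begins: read the wrist's pose just before it. camera_model takes no time and is no camera call; for the wrist camera it gives the pose at the moment of the call.
- manip.job_done(): hands the job in; it is judged then, once.
The state is a dict: "time": time; "q": joint angles; "qvel": joint speeds; "joint_torque": joint torques, N m; "tool_pos": TCP position; "eef_rot": TCP orientation; "force": force on the tool from outside, world axes, zero at the start; "torque": the same for the moment, N m; "grip_width": finger opening in m; "grasp_force": force on a finger pad.
Only numpy, scipy, OpenCV 4.12 (cv2) and the standard library are available. Lean on these libraries where they do the work, as an engineer would, in place of code of your own. Each camera call takes 0.05 s, during which the arm holds its last target. There are 200 camera calls.

## Working session

There is one attempt and no reset: what is moved stays moved. The work goes in short steps, Python scripts to look and compute and a tool call to move; the robot and the scene stay as the last step left them, time stands still between calls to the robot, and variables do not carry over. Pictures are saved under pics/ and viewed, at most 10 in all, crops included, and the job is handed in when it is done.

Besides the shell and the picture viewer there is one more tool, called after "Emit:" as a command line: name --argument value ..., lists and objects as JSON in quotes. play_rows: Moves the arm, as the interface text tells. Its arguments: {"type":"object","properties":{"commands":{"type":"array","items":{"type":"object","properties":{"tx":{"type":"number"},"ty":{"type":"number"},"tz":{"type":"number"},"rx":{"type":"number"},"ry":{"type":"number"},"rz":{"type":"number"},"fingers":{"type":"number"}}}},"grip_force":{"type":"number"}},"required":["commands"]}

```bash
mkdir -p pics; ls
python3 - <<'E'
from plant import status, optics, manip
import cv2, numpy as np
s=status.observe(); print(s, manip.tip_reach)
a=optics.grab_frame("top"); b=optics.grab_frame("side")
cv2.imwrite("pics/top0.png",a); cv2.imwrite("pics/side0.png",b)
for n in("top","side"): print(optics.camera_model(n))
E
```

```text
pics
{'time': 0.0, 'q': array([ 1.20702620e+00,  3.20339546e-01,  1.56569328e+00, -4.17864974e-05,
        1.25738215e+00, -1.99981690e-02]), 'qvel': array([-0.00164184,  0.00111345, -0.00017345, -0.00055432,  0.00031155,
        0.0017946 ]), 'joint_torque': array([-2.55044310e-03, -4.12472999e+01, -2.31964248e+01,  7.23943161e-02,
        4.57687641e-02, -1.53060646e-04]), 'tool_pos': array([0.19364225, 0.54091664, 0.23508735]), 'eef_rot': array([ 1.71034406e-01,  9.85264635e-01, -8.98225649e-04, -1.54261158e-04]), 'force': array([ 0.43683544,  0.10972818, -0.27530439]), 'torque': array([-0.05921031,  0.04425286, -0.00501212]), 'grasp_force': 0.0, 'grip_width': 0.09065851047319717} 0.022
{'intrinsics': array([[434.01345396,   0.        , 283.07620426],
       [  0.        , 434.01345396, 208.36835974],
       [  0.        ,   0.        ,   1.        ]]), 'rvec': array([ 2.16943623, -2.15912957,  0.13351707]), 'tvec': array([-0.0294269 ,  0.63683759,  1.28165847])}
{'intrinsics': array([[432.70854874,   0.        , 284.23801232],
       [  0.        , 432.70854874, 206.6421157 ],
       [  0.        ,   0.        ,   1.        ]]), 'rvec': array([ 1.98235565, -1.85488318,  0.5171909 ]), 'tvec': array([-0.06657008,  0.56106611,  1.11888435])}
```

View pics/top0.png

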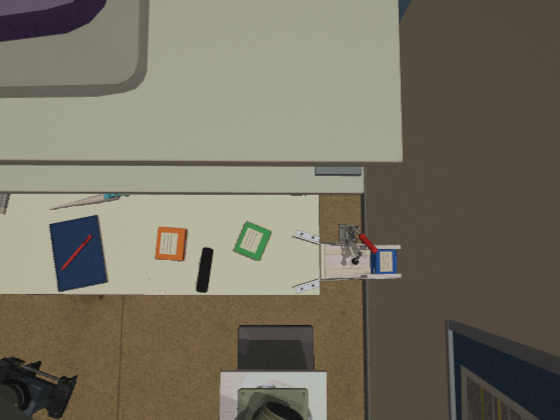

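View pics/side0.png

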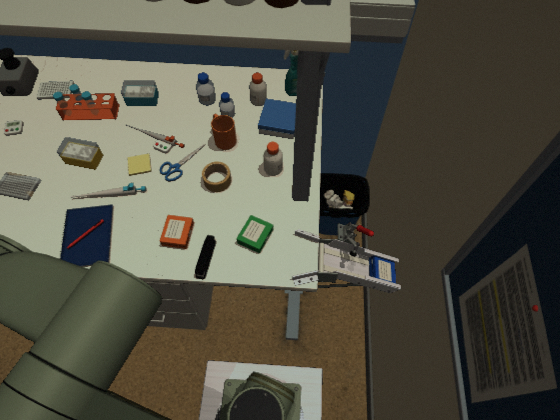

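Top view: orange box (171,244), green (252,241), stapler (205,270), chute mouth (320,262) with rails, blue box (386,262), red handle (368,242). The side view shows the tape roll (216,177), the bottle (273,158) and the post (308,130).

```bash
cat > h.py <<'E'
import cv2, numpy as np
from plant import status, optics, manip
def ray(n,uv,m=None):
    m=m or optics.camera_model(n); R,_=cv2.Rodrigues(m["rvec"]); c=-R.T@np.ravel(m["tvec"])
    d=np.c_[np.atleast_2d(uv).astype(float),np.ones(len(np.atleast_2d(uv)))]@np.linalg.inv(m["intrinsics"]).T@R
    return c,d
def onz(n,uv,z,m=None):
    c,d=ray(n,uv,m); return c+d*((z-c[2])/d[:,2])[:,None]
def blobs(im,lo,hi,amin=60):
    k=cv2.inRange(cv2.cvtColor(im,cv2.COLOR_BGR2HSV),lo,hi)
    k=cv2.morphologyEx(k,cv2.MORPH_CLOSE,np.ones((5,5)))
    cs,_=cv2.findContours(k,cv2.RETR_EXTERNAL,cv2.CHAIN_APPROX_NONE)
    return [c[:,0,:] for c in cs if cv2.contourArea(c)>amin]
COL=dict(orange=((5,150,120),(14,255,255)),green=((60,120,50),(85,255,255)),blue=((100,150,80),(120,255,255)),red=((175,150,90),(180,255,255)),red2=((0,180,90),(4,255,255)),black=((0,0,0),(180,255,45)))
def rect(n,c,z,m=None):
    P=onz(n,c,z,m)[:,:2]; (x,y),(w,h),a=cv2.minAreaRect((P*1000).astype(np.float32))
    if w<h: w,h,a=h,w,a+90
    a=(a+90)%180-90
    return np.round([x,y,w,h,a],1)   # mm; a = angle of long side from world x
E
python3 - <<'E'
from h import *
for n,f in(("top","pics/top0.png"),("side","pics/side0.png")):
    im=cv2.imread(f)
    for k,z in dict(orange=.035,green=.035,black=.04,red=.11,red2=.11,blue=-.06).items():
        for c in blobs(im,*COL[k]):
            x,y,w,h=cv2.boundingRect(c)
            if x>150 and y>150 and y<300 and w<80:print(n,k,(x,y,w,h),rect(n,c,z))
print("rail ends",onz("top",[[294,232],[320,242],[294,291],[319,281]],.026).round(3).tolist())
print("edge",onz("top",[[319,200],[319,293]],0).round(3).tolist())
print("lane walls lower end",onz("top",[[400,247],[400,277]],-.08).round(3).tolist(),"shelf edge",onz("top",[[250,193]],.0).round(3))
print("tape",onz("side",[[216,177]],.048).round(3),"bottle base",onz("side",[[273,170]],0).round(3))
im=cv2.imread("pics/top0.png"); cv2.imwrite("pics/c.png",cv2.resize(im[210:310,270:410],None,fx=5,fy=5,interpolation=2))
E
```

```text
top orange (155, 227, 31, 34) [529.8 313.1  95.1  81.6  -4.2]
top green (235, 222, 36, 38) [539.7  65.9  93.8  79.6 -22.2]
top black (197, 248, 16, 44) [452.5 207.4 129.   31.   -7.3]
top red2 (359, 234, 18, 19) [ 531.2 -267.5   62.    14.5   42.2]
top blue (371, 249, 25, 24) [ 480.3 -349.9   77.6   74.    88.5]
side orange (160, 215, 32, 29) [528.3 309.3  94.1  81.3  -4. ]
side green (237, 216, 36, 33) [534.8  59.1  94.1  84.6 -22.7]
side black (317, 273, 58, 147) [ 218.3 -209.8  376.   169.8   -4. ]
side black (195, 236, 21, 43) [439.4 202.9 141.5  34.3  -7.1]
side black (350, 232, 19, 25) [ 510.2 -268.7   88.2   32.1  -29.5]
side black (319, 173, 51, 71) [ 646.3 -219.5  261.9  163.    -2.1]
side blue (375, 257, 21, 26) [ 476.8 -364.6   81.2   64.3   -2.5]
side blue (163, 163, 19, 17) [812.5 396.3  71.6  65.7   2.3]
rail ends [[0.566, -0.06, 0.026], [0.536, -0.139, 0.026], [0.389, -0.06, 0.026], [0.419, -0.135, 0.026]]
edge [[0.668, -0.139, 0.0], [0.381, -0.138, 0.0]]
lane walls lower end [[0.525, -0.412, -0.08], [0.428, -0.409, -0.08]] shelf edge [[0.689 0.077 0.   ]]
tape [[0.725 0.209 0.048]] bottle base [[0.801 0.024 0.   ]]
```

View pics/c.png

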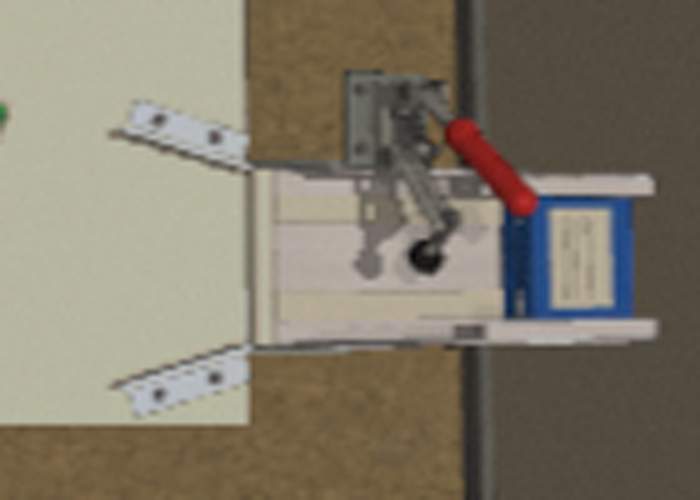

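Zoomed: edge at image column ≈319.5; rails symmetric about x ≈ 0.478 m. The pad hangs above the lane and the red grip sits at about (0.525, -0.27). The measured sizes and poses match the description. First step is to push orange +x so it clears the stapler, then do green.

```bash
cat >> h.py <<'E'
import json
from scipy.spatial.transform import Rotation as Ro
def Rt(az):
    a=np.radians(az); y=[np.cos(a),np.sin(a),0]; z=[0,0,-1]; return Ro.from_matrix(np.c_[np.cross(y,z),y,z])
def rows(wps,start=None):
    """wps: (x,y,tipz mm, az deg, nrows) -> rows in tool axes from the pose now (or start)"""
    s=status.observe(); R=Ro.from_quat(s["eef_rot"]); p=s["tool_pos"]*1000
    if start is not None: p=np.array([start[0],start[1],start[2]+22.]); R=Rt(start[3])
    else:
        y=R.as_matrix()[:,1]; print("now",p.round(1),"az",np.degrees(np.arctan2(y[1],y[0])).round(1),"t",s["time"])
    out=[]
    for x,yy,z,az,n in wps:
        q=np.array([x,yy,z+22.]); R1=Rt(az); rv=(R.inv()*R1).as_rotvec(); p0=p.copy()
        for i in range(n):
            t=R.inv().apply(p0+(q-p0)*(i+1)/n-p).round(1); rr=(rv/n).round(3)
            out.append(dict(zip(("tx","ty","tz","rx","ry","rz"),list(t)+list(rr))))
            p=p+R.apply(t); R=R*Ro.from_rotvec(rr)
    for k in range(0,len(out),20): print(json.dumps([{a:b for a,b in r.items() if b} for r in out[k:k+20]]).replace('"',"").replace(" ",""))
    print(len(out),"end",p.round(1))
E
python3 - <<'E'
from h import *
rows([(450,316,110,86,10),(450,316,7,86,4),(512,312,7,88,8)])
E
```

```text
now [193.7 541.  235.2] az 70.3 t 0.1
[{tx:-31.7,ty:-12.5,tz:10.3,rz:-0.027},{tx:-31.4,ty:-13.4,tz:10.4,rz:-0.027},{tx:-31.0,ty:-14.2,tz:10.3,rz:-0.027},{tx:-30.6,ty:-15.1,tz:10.4,rz:-0.027},{tx:-30.2,ty:-15.8,tz:10.3,rz:-0.027},{tx:-29.7,ty:-16.7,tz:10.3,rz:-0.027},{tx:-29.3,ty:-17.5,tz:10.4,rz:-0.027},{tx:-28.8,ty:-18.3,tz:10.3,rz:-0.027},{tx:-28.3,ty:-19.0,tz:10.4,rz:-0.027},{tx:-27.8,ty:-19.8,tz:10.3,rz:-0.027},{tz:25.8,rz:-0.001},{ty:0.1,tz:25.7,rz:-0.001},{tz:25.8,rz:-0.001},{ty:0.1,tz:25.7,rz:-0.001},{tx:-7.8,rz:-0.004},{tx:-7.7,rz:-0.004},{tx:-7.8,rz:-0.004},{tx:-7.8,rz:-0.004},{tx:-7.7,ty:-0.1,rz:-0.004},{tx:-7.8,ty:-0.1,rz:-0.004}]
[{tx:-7.8,ty:-0.2,rz:-0.004},{tx:-7.7,ty:-0.2,rz:-0.004}]
22 end [512. 312.  29.]
```

Emit:
play_rows --commands '[{"tx": -31.7,"ty": -12.5,"tz": 10,"rz": -0.027,"fingers": 50},{"tx": -31.4,"ty": -13.4,"tz": 10,"rz": -0.027,"fingers": 50},{"tx": -31,"ty": -14.2,"tz": 10,"rz": -0.027,"fingers": 50},{"tx": -30.6,"ty": -15.1,"tz": 10,"rz": -0.027,"fingers": 50},{"tx": -30.2,"ty": -15.8,"tz": 10,"rz": -0.027,"fingers": 50},{"tx": -29.7,"ty": -16.7,"tz": 10,"rz": -0.027,"fingers": 50},{"tx": -29.3,"ty": -17.5,"tz": 10,"rz": -0.027,"fingers": 50},{"tx": -28.8,"ty": -18.3,"tz": 10,"rz": -0.027,"fingers": 50},{"tx": -28.3,"ty": -19,"tz": 10,"rz": -0.027,"fingers": 50},{"tx": -27.8,"ty": -19.8,"tz": 10,"rz": -0.027,"fingers": 50},{"tz": 26,"fingers": 50},{"tz": 26,"fingers": 50},{"tz": 26,"fingers": 50},{"tz": 26,"fingers": 50},{"fingers": 50}]'

```text
schema error: expected keys tx, ty, tz, rx, ry, rz, fingers
```

Run:
```python
from h import *
s=status.observe(); print(s["tool_pos"],s["force"],s["grip_width"])
im=optics.grab_frame("wrist"); cv2.imwrite("pics/w1.png",im); m=optics.camera_model("wrist")
for c in blobs(im,*COL["orange"],amin=400): print(cv2.boundingRect(c),rect("wrist",c,.035,m))
rows([(512,312,7,88,8)])
```

```text
[0.19365535 0.54096824 0.23521806] [ 0.23811559 -0.49582101  0.15689027] 0.09121569372683218
now [193.7 541.  235.3] az 70.3 t 0.15
[{tx:-47.1,ty:-13.5,tz:25.8,rz:-0.039},{tx:-46.6,ty:-15.3,tz:25.8,rz:-0.039},{tx:-45.9,ty:-17.2,tz:25.8,rz:-0.039},{tx:-45.2,ty:-18.9,tz:25.8,rz:-0.039},{tx:-44.4,ty:-20.7,tz:25.8,rz:-0.039},{tx:-43.6,ty:-22.3,tz:25.9,rz:-0.039},{tx:-42.7,ty:-24.1,tz:25.8,rz:-0.039},{tx:-41.7,ty:-25.7,tz:25.8,rz:-0.039}]
8 end [512. 312.  29.]
```

View pics/w1.png

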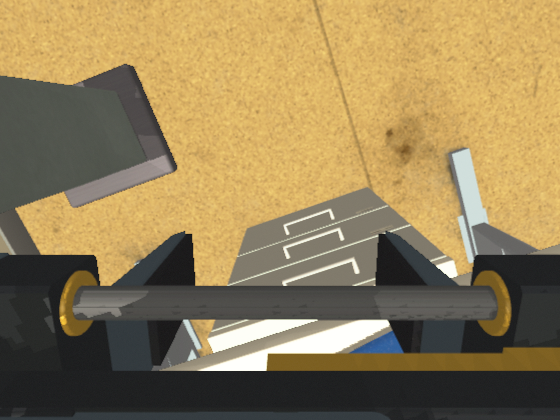

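The wrist view from the start pose shows only the floor, the bench front and the fingers, because the move was refused. Each row needs all seven keys.

Emit:
play_rows --commands '[{"tx": -31.7,"ty": -12.5,"tz": 10,"rx": 0,"ry": 0,"rz": -0.027,"fingers": 50},{"tx": -31.4,"ty": -13.4,"tz": 10,"rx": 0,"ry": 0,"rz": -0.027,"fingers": 50},{"tx": -31,"ty": -14.2,"tz": 10,"rx": 0,"ry": 0,"rz": -0.027,"fingers": 50},{"tx": -30.6,"ty": -15.1,"tz": 10,"rx": 0,"ry": 0,"rz": -0.027,"fingers": 50},{"tx": -30.2,"ty": -15.8,"tz": 10,"rx": 0,"ry": 0,"rz": -0.027,"fingers": 50},{"tx": -29.7,"ty": -16.7,"tz": 10,"rx": 0,"ry": 0,"rz": -0.027,"fingers": 50},{"tx": -29.3,"ty": -17.5,"tz": 10,"rx": 0,"ry": 0,"rz": -0.027,"fingers": 50},{"tx": -28.8,"ty": -18.3,"tz": 10,"rx": 0,"ry": 0,"rz": -0.027,"fingers": 50},{"tx": -28.3,"ty": -19,"tz": 10,"rx": 0,"ry": 0,"rz": -0.027,"fingers": 50},{"tx": -27.8,"ty": -19.8,"tz": 10,"rx": 0,"ry": 0,"rz": -0.027,"fingers": 50},{"tx": 0,"ty": 0,"tz": 26,"rx": 0,"ry": 0,"rz": 0,"fingers": 50},{"tx": 0,"ty": 0,"tz": 26,"rx": 0,"ry": 0,"rz": 0,"fingers": 50},{"tx": 0,"ty": 0,"tz": 26,"rx": 0,"ry": 0,"rz": 0,"fingers": 50},{"tx": 0,"ty": 0,"tz": 26,"rx": 0,"ry": 0,"rz": 0,"fingers": 50},{"tx": 0,"ty": 0,"tz": 0,"rx": 0,"ry": 0,"rz": 0,"fingers": 50}]'

```text
time: 1.4
tool_pos: [0.4472, 0.3143, 0.0274]
eef_rot: [0.037, 0.999, -0.003, -0.004]
force: [-0.4, 0.5, -0.9]
grip_width: 0.05
grasp_force: 0.0
```

```bash
sed -i 's/\[{a:b for a,b in r.items() if b} for r in out\[k:k+20\]\]/[dict(r,fingers=50) for r in out[k:k+20]]/; s/.replace(.".,"")\.replace/.replace/' h.py; sed -i "s/\.round(3)\n/&/" h.py
python3 - <<'E'
from h import *
s=status.observe(); print(s["tool_pos"],s["force"],s["grip_width"])
im=optics.grab_frame("wrist"); cv2.imwrite("pics/w2.png",im); m=optics.camera_model("wrist")
for c in blobs(im,*COL["orange"],amin=400): print(cv2.boundingRect(c),rect("wrist",c,.035,m))
rows([(511,312,7,89,8)])
E
```

```text
[0.4472476  0.31425144 0.02740452] [-0.4021386   0.48690621 -0.88131953] 0.05004062383952722
now [448.6 315.3  29.8] az 85.8 t 1.45
[{"tx":-7.8,"ty":0.2,"tz":0.1,"rx":-0.0,"ry":-0.001,"rz":-0.007,"fingers":50},{"tx":-7.8,"ty":0.1,"tz":0.0,"rx":-0.0,"ry":-0.001,"rz":-0.007,"fingers":50},{"tx":-7.8,"ty":0.0,"tz":0.1,"rx":-0.0,"ry":-0.001,"rz":-0.007,"fingers":50},{"tx":-7.9,"ty":0.0,"tz":0.1,"rx":-0.0,"ry":-0.001,"rz":-0.007,"fingers":50},{"tx":-7.8,"ty":-0.0,"tz":0.1,"rx":-0.0,"ry":-0.001,"rz":-0.007,"fingers":50},{"tx":-7.8,"ty":-0.1,"tz":0.0,"rx":-0.0,"ry":-0.001,"rz":-0.007,"fingers":50},{"tx":-7.8,"ty":-0.2,"tz":0.1,"rx":-0.0,"ry":-0.001,"rz":-0.007,"fingers":50},{"tx":-7.8,"ty":-0.2,"tz":0.2,"rx":-0.0,"ry":-0.001,"rz":-0.007,"fingers":50}]
8 end [511. 312.  29.]
```

View pics/w2.png

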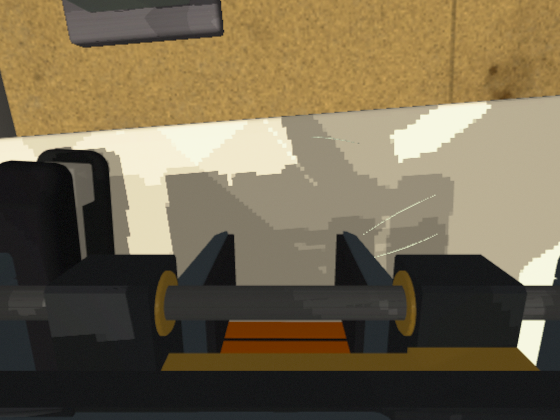

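The wrist view shows the fingers straddling the orange face (rows 320–352), with the stapler clear on the left. Pushing.

Emit:
play_rows --commands '[{"tx": -7.8,"ty": 0,"tz": 0,"rx": 0,"ry": 0,"rz": -0.007,"fingers": 50},{"tx": -7.8,"ty": 0,"tz": 0,"rx": 0,"ry": 0,"rz": -0.007,"fingers": 50},{"tx": -7.8,"ty": 0,"tz": 0,"rx": 0,"ry": 0,"rz": -0.007,"fingers": 50},{"tx": -7.8,"ty": 0,"tz": 0,"rx": 0,"ry": 0,"rz": -0.007,"fingers": 50},{"tx": -7.8,"ty": 0,"tz": 0,"rx": 0,"ry": 0,"rz": -0.007,"fingers": 50},{"tx": -7.8,"ty": 0,"tz": 0,"rx": 0,"ry": 0,"rz": -0.007,"fingers": 50},{"tx": -7.8,"ty": 0,"tz": 0,"rx": 0,"ry": 0,"rz": -0.007,"fingers": 50},{"tx": -7.8,"ty": 0,"tz": 0,"rx": 0,"ry": 0,"rz": -0.007,"fingers": 50},{"tx": 0,"ty": 0,"tz": 0,"rx": 0,"ry": 0,"rz": 0,"fingers": 50}]'

```text
time: 2.2
tool_pos: [0.5152, 0.3137, 0.0321]
eef_rot: [0.009, 1.0, 0.001, 0.002]
force: [0.4, 0.6, 0.3]
grip_width: 0.0505
grasp_force: 0.0
```

Run:
```python
from h import *
# green: pose (537,63), long side -22.2 ; pusher on +y face
g=np.array([537,63.]); az=-22.2; a=np.radians(az); n=np.array([-np.sin(a),np.cos(a)])
st=g+n*(41.5+16+14); print("green start",st)
rows([(480,312,7,89,3),(480,312,110,89,3),(*st,110,az,16),(*st,7,az,4)])
```

```text
green start [564.01561626 129.19974681]
now [515.2 313.7  32.1] az 89.0 t 2.2
[{"tx":11.7,"ty":-0.8,"tz":1.0,"rx":0.0,"ry":0.001,"rz":-0.0,"fingers":50},{"tx":11.7,"ty":-0.7,"tz":1.0,"rx":0.0,"ry":0.001,"rz":-0.0,"fingers":50},{"tx":11.8,"ty":-0.8,"tz":1.0,"rx":0.0,"ry":0.001,"rz":-0.0,"fingers":50},{"tx":-0.0,"ty":0.0,"tz":-34.3,"rx":0.0,"ry":0.0,"rz":-0.0,"fingers":50},{"tx":-0.1,"ty":0.1,"tz":-34.4,"rx":0.0,"ry":0.0,"rz":-0.0,"fingers":50},{"tx":0.0,"ty":0.0,"tz":-34.3,"rx":0.0,"ry":0.0,"rz":-0.0,"fingers":50},{"tx":-5.5,"ty":-11.3,"tz":-0.0,"rx":0.0,"ry":-0.0,"rz":0.121,"fingers":50},{"tx":-6.7,"ty":-10.6,"tz":-0.0,"rx":0.0,"ry":-0.0,"rz":0.121,"fingers":50},{"tx":-8.0,"ty":-9.7,"tz":-0.0,"rx":0.0,"ry":-0.0,"rz":0.121,"fingers":50},{"tx":-9.2,"ty":-8.7,"tz":-0.0,"rx":0.0,"ry":-0.0,"rz":0.121,"fingers":50},{"tx":-10.1,"ty":-7.5,"tz":-0.1,"rx":0.0,"ry":-0.0,"rz":0.121,"fingers":50},{"tx":-10.9,"ty":-6.2,"tz":0.0,"rx":0.0,"ry":-0.0,"rz":0.121,"fingers":50},{"tx":-11.6,"ty":-4.8,"tz":0.0,"rx":0.0,"ry":-0.0,"rz":0.121,"fingers":50},{"tx":-12.1,"ty":-3.4,"tz":0.0,"rx":0.0,"ry":-0.0,"rz
[... 253 characters left out ...]
":-12.3,"ty":2.6,"tz":-0.0,"rx":0.0,"ry":-0.0,"rz":0.121,"fingers":50},{"tx":-11.9,"ty":4.1,"tz":-0.1,"rx":0.0,"ry":-0.0,"rz":0.121,"fingers":50},{"tx":-11.3,"ty":5.4,"tz":0.0,"rx":0.0,"ry":-0.0,"rz":0.121,"fingers":50}]
[{"tx":-10.6,"ty":6.8,"tz":0.0,"rx":0.0,"ry":-0.0,"rz":0.121,"fingers":50},{"tx":-9.6,"ty":8.1,"tz":0.0,"rx":0.0,"ry":-0.0,"rz":0.121,"fingers":50},{"tx":-0.0,"ty":-0.0,"tz":25.8,"rx":-0.0,"ry":-0.0,"rz":0.001,"fingers":50},{"tx":-0.1,"ty":-0.0,"tz":25.7,"rx":-0.0,"ry":-0.0,"rz":0.001,"fingers":50},{"tx":-0.0,"ty":-0.0,"tz":25.8,"rx":-0.0,"ry":-0.0,"rz":0.001,"fingers":50},{"tx":-0.1,"ty":-0.0,"tz":25.7,"rx":-0.0,"ry":-0.0,"rz":0.001,"fingers":50}]
26 end [564.  129.2  29. ]
```

Emit:
play_rows --commands '[{"tx": 11.7,"ty": -0.8,"tz": 0,"rx": 0,"ry": 0,"rz": 0,"fingers": 50},{"tx": 11.7,"ty": -0.7,"tz": 0,"rx": 0,"ry": 0,"rz": 0,"fingers": 50},{"tx": 11.8,"ty": -0.8,"tz": 0,"rx": 0,"ry": 0,"rz": 0,"fingers": 50},{"tx": 0,"ty": 0,"tz": -34,"rx": 0,"ry": 0,"rz": 0,"fingers": 50},{"tx": 0,"ty": 0,"tz": -34,"rx": 0,"ry": 0,"rz": 0,"fingers": 50},{"tx": 0,"ty": 0,"tz": -34,"rx": 0,"ry": 0,"rz": 0,"fingers": 50},{"tx": -5.5,"ty": -11.3,"tz": 0,"rx": 0,"ry": 0,"rz": 0.121,"fingers": 50},{"tx": -6.7,"ty": -10.6,"tz": 0,"rx": 0,"ry": 0,"rz": 0.121,"fingers": 50},{"tx": -8,"ty": -9.7,"tz": 0,"rx": 0,"ry": 0,"rz": 0.121,"fingers": 50},{"tx": -9.2,"ty": -8.7,"tz": 0,"rx": 0,"ry": 0,"rz": 0.121,"fingers": 50},{"tx": -10.1,"ty": -7.5,"tz": 0,"rx": 0,"ry": 0,"rz": 0.121,"fingers": 50},{"tx": -10.9,"ty": -6.2,"tz": 0,"rx": 0,"ry": 0,"rz": 0.121,"fingers": 50},{"tx": -11.6,"ty": -4.8,"tz": 0,"rx": 0,"ry": 0,"rz": 0.121,"fingers": 50},{"tx": -12.1,"ty": -3.4,"tz": 0,"rx": 0,"ry": 0,"rz": 0.121,"fingers": 50},{"tx": -12.4,"ty": -2,"tz": 0,"rx": 0,"ry": 0,"rz": 0.121,"fingers": 50},{"tx": -12.6,"ty": -0.4,"tz": 0,"rx": 0,"ry": 0,"rz": 0.121,"fingers": 50},{"tx": -12.5,"ty": 1.1,"tz": 0,"rx": 0,"ry": 0,"rz": 0.121,"fingers": 50},{"tx": -12.3,"ty": 2.6,"tz": 0,"rx": 0,"ry": 0,"rz": 0.121,"fingers": 50},{"tx": -11.9,"ty": 4.1,"tz": 0,"rx": 0,"ry": 0,"rz": 0.121,"fingers": 50},{"tx": -11.3,"ty": 5.4,"tz": 0,"rx": 0,"ry": 0,"rz": 0.121,"fingers": 50}]'

```text
time: 3.87
tool_pos: [0.5523, 0.1511, 0.1339]
eef_rot: [0.757, 0.653, 0.001, 0.001]
force: [0.4, 0.5, -0.4]
grip_width: 0.05
grasp_force: 0.0
```

Run:
```python
from h import *
w=optics.camera_model("wrist")
im=optics.grab_frame("wrist"); t=optics.grab_frame("top"); sd=optics.grab_frame("side"); cv2.imwrite("pics/w3.png",im); cv2.imwrite("pics/t3.png",t)
for n,i,m in(("wrist",im,w),("top",t,None),("side",sd,None)):
  for k in("orange","green"):
    for c in blobs(i,*COL[k],amin=200): print(n,k,cv2.boundingRect(c),rect(n,c,.035,m))
rows([(564,129,7,-22.2,6)])
```

```text
wrist orange (223, 0, 157, 42) [582.5 276.1  95.5  23.   -8.4]
wrist green (321, 320, 26, 33) [578.6  52.1  30.8  15.3  67.7]
wrist green (220, 320, 36, 33) [503.4  64.2  28.1  27.4  81.4]
wrist green (235, 255, 100, 31) [547.8 113.3  73.2  23.8  -8.5]
top green (235, 222, 36, 38) [539.5  66.   94.3  79.6 -22.2]
side orange (56, 94, 61, 26) [1017.5  737.9  232.6  125.7  -85.7]
now [551.8 151.3 133.9] az -8.0 t 4.0167
[{"tx":-3.4,"ty":2.5,"tz":17.5,"rx":0.0,"ry":-0.0,"rz":0.041,"fingers":50},{"tx":-3.3,"ty":2.6,"tz":17.5,"rx":0.0,"ry":-0.0,"rz":0.041,"fingers":50},{"tx":-3.2,"ty":2.8,"tz":17.5,"rx":0.0,"ry":-0.0,"rz":0.041,"fingers":50},{"tx":-3.1,"ty":2.9,"tz":17.4,"rx":0.0,"ry":-0.0,"rz":0.041,"fingers":50},{"tx":-2.9,"ty":3.0,"tz":17.5,"rx":0.0,"ry":-0.0,"rz":0.041,"fingers":50},{"tx":-2.8,"ty":3.2,"tz":17.5,"rx":0.0,"ry":-0.0,"rz":0.041,"fingers":50}]
6 end [564. 129.  29.]
```

View pics/w3.png

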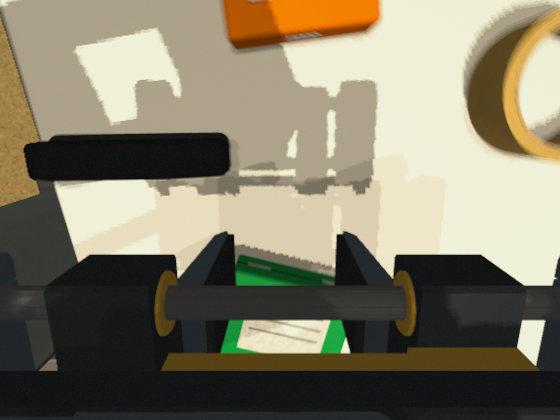

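Wrist view: orange's near corner is at (232,45), just right of the stapler's end (230,155). Green lies below the fingers with its long edge parallel to them, and the tape roll is clear at top right. I'll descend behind green and push.

Emit:
play_rows --commands '[{"tx": -3.4,"ty": 2.5,"tz": 17.5,"rx": 0,"ry": 0,"rz": 0.041,"fingers": 50},{"tx": -3.3,"ty": 2.6,"tz": 17.5,"rx": 0,"ry": 0,"rz": 0.041,"fingers": 50},{"tx": -3.2,"ty": 2.8,"tz": 17.5,"rx": 0,"ry": 0,"rz": 0.041,"fingers": 50},{"tx": -3.1,"ty": 2.9,"tz": 17.5,"rx": 0,"ry": 0,"rz": 0.041,"fingers": 50},{"tx": -2.9,"ty": 3,"tz": 17.5,"rx": 0,"ry": 0,"rz": 0.041,"fingers": 50},{"tx": -2.8,"ty": 3.2,"tz": 17.5,"rx": 0,"ry": 0,"rz": 0.041,"fingers": 50},{"tx": 0,"ty": 0,"tz": 0,"rx": 0,"ry": 0,"rz": 0,"fingers": 50}]'

```text
time: 4.6
tool_pos: [0.561, 0.1293, 0.0258]
eef_rot: [0.829, 0.559, -0.003, -0.001]
force: [0.1, -0.1, 0.2]
grip_width: 0.0496
grasp_force: 0.0
```

```bash
cat >> h.py <<'E'
def pusher(poses,d=57.5):
    """box poses (x,y,deg,n) -> tool waypoints, pusher flat on +y face"""
    o=[]
    for x,y,a,n in poses:
        r=np.radians(a); o.append((x-np.sin(r)*d,y+np.cos(r)*d,7,a,n))
    return o
E
python3 - <<'E'
from h import *
# contact at box pose, then oblique, then arc
A=[(537,63,-22.2,2),(491,-10,-22.2,8),(485,-32,-16,2),(481,-54,-9,2),(479,-75,-3,2),(478,-90,0,2)]
rows(pusher(A))
E
```

```text
now [561.  129.3  25.8] az -22.0 t 4.6
[{"tx":-6.5,"ty":1.4,"tz":-1.6,"rx":-0.002,"ry":0.002,"rz":0.001,"fingers":50},{"tx":-6.5,"ty":1.4,"tz":-1.6,"rx":-0.002,"ry":0.002,"rz":0.001,"fingers":50},{"tx":-10.6,"ty":-1.9,"tz":-0.0,"rx":-0.0,"ry":-0.0,"rz":0.0,"fingers":50},{"tx":-10.6,"ty":-1.9,"tz":-0.0,"rx":-0.0,"ry":-0.0,"rz":0.0,"fingers":50},{"tx":-10.7,"ty":-1.8,"tz":-0.0,"rx":-0.0,"ry":-0.0,"rz":0.0,"fingers":50},{"tx":-10.6,"ty":-1.9,"tz":-0.0,"rx":-0.0,"ry":-0.0,"rz":0.0,"fingers":50},{"tx":-10.6,"ty":-1.9,"tz":-0.0,"rx":-0.0,"ry":-0.0,"rz":0.0,"fingers":50},{"tx":-10.6,"ty":-1.9,"tz":-0.0,"rx":-0.0,"ry":-0.0,"rz":0.0,"fingers":50},{"tx":-10.6,"ty":-1.9,"tz":-0.0,"rx":-0.0,"ry":-0.0,"rz":0.0,"fingers":50},{"tx":-10.7,"ty":-1.8,"tz":-0.0,"rx":-0.0,"ry":-0.0,"rz":0.0,"fingers":50},{"tx":-11.5,"ty":-1.8,"tz":-0.0,"rx":-0.0,"ry":-0.0,"rz":-0.054,"fingers":50},{"tx":-11.3,"ty":-2.3,"tz":-0.1,"rx":-0.0,"ry":-0.0,"rz":-0.054,"fingers":50},{"tx":-11.3,"ty":-2.4,"tz":0.0,"rx":-0.0,"ry":-0.0,"rz":-0.061,"fingers":50},{"tx":-11.2,"ty":-3.1,"tz":0.0,"rx":-0.0,"ry":-0.0,"rz":-0.061,"fingers":50},{"tx":-10.7,"ty":-2.4,"tz":0.0,"rx":-0.0,"ry":-0.0,"rz":-0.052,"fingers":50},{"tx":-10.6,"ty":-2.9,"tz":0.0,"rx":-0.0,"ry":-0.0,"rz":-0.052,"fingers":50},{"tx":-7.5,"ty":-1.6,"tz":-0.0,"rx":-0.0,"ry":-0.001,"rz":-0.026,"fingers":50},{"tx":-7.5,"ty":-1.8,"tz":0.0,"rx":-0.0,"ry":-0.001,"rz":-0.026,"fingers":50}]
18 end [478.  -32.5  29. ]
```

Emit:
play_rows --commands '[{"tx": -6.5,"ty": 1.4,"tz": -1,"rx": 0,"ry": 0,"rz": 0,"fingers": 50},{"tx": -6.5,"ty": 1.4,"tz": 0,"rx": 0,"ry": 0,"rz": 0,"fingers": 50},{"tx": -10.6,"ty": -1.9,"tz": 0,"rx": 0,"ry": 0,"rz": 0,"fingers": 50},{"tx": -10.6,"ty": -1.9,"tz": 0,"rx": 0,"ry": 0,"rz": 0,"fingers": 50},{"tx": -10.6,"ty": -1.9,"tz": 0,"rx": 0,"ry": 0,"rz": 0,"fingers": 50},{"tx": -10.6,"ty": -1.9,"tz": 0,"rx": 0,"ry": 0,"rz": 0,"fingers": 50},{"tx": -10.6,"ty": -1.9,"tz": 0,"rx": 0,"ry": 0,"rz": 0,"fingers": 50},{"tx": -10.6,"ty": -1.9,"tz": 0,"rx": 0,"ry": 0,"rz": 0,"fingers": 50},{"tx": -10.6,"ty": -1.9,"tz": 0,"rx": 0,"ry": 0,"rz": 0,"fingers": 50},{"tx": -10.6,"ty": -1.9,"tz": 0,"rx": 0,"ry": 0,"rz": 0,"fingers": 50},{"tx": -11.5,"ty": -1.8,"tz": 0,"rx": 0,"ry": 0,"rz": -0.054,"fingers": 50},{"tx": -11.3,"ty": -2.3,"tz": 0,"rx": 0,"ry": 0,"rz": -0.054,"fingers": 50},{"tx": -11.3,"ty": -2.4,"tz": 0,"rx": 0,"ry": 0,"rz": -0.061,"fingers": 50},{"tx": -11.2,"ty": -3.1,"tz": 0,"rx": 0,"ry": 0,"rz": -0.061,"fingers": 50}]'

```text
time: 5.77
tool_pos: [0.4902, 0.0025, 0.0297]
eef_rot: [0.76, 0.65, -0.001, -0.001]
force: [-0.7, 3.1, 2.2]
grip_width: 0.0496
grasp_force: 1.5
```

Run:
```python
from h import *
t=optics.grab_frame("top"); sd=optics.grab_frame("side"); cv2.imwrite("pics/t4.png",np.vstack([cv2.resize(t[190:320,130:420],(800,359)),cv2.resize(sd[190:310,230:420],(380,240)) if 0 else np.zeros((1,800,3),np.uint8)]))
for n,i,m in(("top",t,None),("side",sd,None)):
  for k in("orange","green"):
    for c in blobs(i,*COL[k],amin=60): print(n,k,cv2.boundingRect(c),rect(n,c,.035,m))
rows(pusher([(479,-75,-3,2),(478,-90,0,2)]))
```

```text
top orange (157, 211, 28, 32) [5.805e+02 3.139e+02 9.400e+01 8.140e+01 3.000e-01]
top green (297, 245, 10, 32) [480.1 -82.5  92.4  27.1   0. ]
side orange (267, 142, 11, 9) [879.9  33.   35.9  35.5   4.1]
side orange (56, 93, 61, 27) [1019.3  738.9  229.9  127.9  -84.1]
side green (280, 237, 28, 31) [478.1 -64.9  95.4  70.2  -8.7]
now [489.2   1.7  29.4] az -9.1 t 5.8667
[{"tx":-10.1,"ty":-2.0,"tz":0.2,"rx":-0.002,"ry":0.0,"rz":-0.053,"fingers":50},{"tx":-10.0,"ty":-2.6,"tz":0.3,"rx":-0.002,"ry":0.0,"rz":-0.053,"fingers":50},{"tx":-7.5,"ty":-1.6,"tz":-0.0,"rx":0.0,"ry":0.0,"rz":-0.026,"fingers":50},{"tx":-7.5,"ty":-1.8,"tz":-0.0,"rx":0.0,"ry":0.0,"rz":-0.026,"fingers":50}]
4 end [478.  -32.5  29. ]
```

View pics/t4.png

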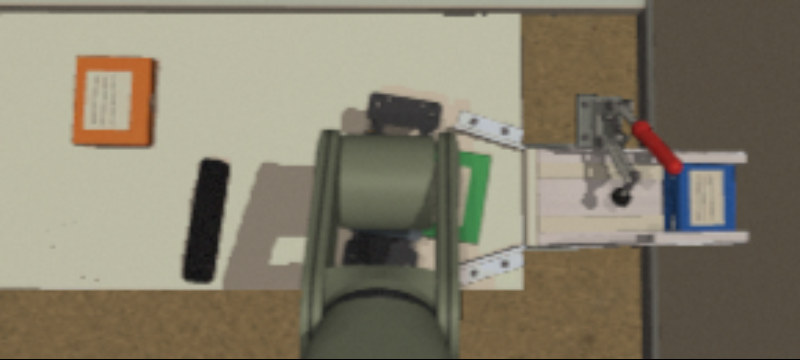

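Green is between the rails at x≈479, angle about -9°, tracking the plan. Orange is at (580,311), 0°. Next I straighten green and push it over the edge.

Emit:
play_rows --commands '[{"tx": -10,"ty": -2,"tz": 0,"rx": 0,"ry": 0,"rz": -0.053,"fingers": 50},{"tx": -10,"ty": -2.6,"tz": 0,"rx": 0,"ry": 0,"rz": -0.053,"fingers": 50},{"tx": -7.5,"ty": -1.6,"tz": 0,"rx": 0,"ry": 0,"rz": -0.026,"fingers": 50},{"tx": -7.5,"ty": -1.8,"tz": 0,"rx": 0,"ry": 0,"rz": -0.026,"fingers": 50},{"tx": -8,"ty": 0,"tz": 0,"rx": 0,"ry": 0,"rz": 0,"fingers": 50},{"tx": -8,"ty": 0,"tz": 0,"rx": 0,"ry": 0,"rz": 0,"fingers": 50},{"tx": -8,"ty": 0,"tz": 0,"rx": 0,"ry": 0,"rz": 0,"fingers": 50},{"tx": -8,"ty": 0,"tz": 0,"rx": 0,"ry": 0,"rz": 0,"fingers": 50},{"tx": -8,"ty": 0,"tz": 0,"rx": 0,"ry": 0,"rz": 0,"fingers": 50},{"tx": -8,"ty": 0,"tz": 0,"rx": 0,"ry": 0,"rz": 0,"fingers": 50},{"tx": 0,"ty": 0,"tz": 0,"rx": 0,"ry": 0,"rz": 0,"fingers": 50}]'

```text
time: 6.78
tool_pos: [0.4809, -0.0803, 0.03]
eef_rot: [0.707, 0.707, -0.0, 0.0]
force: [0.5, 0.0, -0.1]
grip_width: 0.05
grasp_force: 0.0
```

Run:
```python
from h import *
s=status.observe(); R=Ro.from_quat(s["eef_rot"]).as_matrix(); print(s["tool_pos"],s["force"],R[:,1].round(3))
t=optics.grab_frame("top"); sd=optics.grab_frame("side"); cv2.imwrite("pics/t5.png",t)
for n,i,m in(("top",t,None),("side",sd,None)):
  for k in("blue","green"):
    for c in blobs(i,*COL[k],amin=60):
      b=cv2.boundingRect(c)
      if b[0]>270 and b[1]>200: print(n,k,b,rect(n,c,.035,m))
```

```text
[ 0.48088945 -0.08031176  0.02996151] [ 0.51619284  0.0276305  -0.06282842] [ 1.    -0.     0.001]
top blue (371, 249, 25, 24) [ 480.5 -327.6   72.5   69.2   88.9]
side blue (374, 257, 22, 26) [ 436.6 -340.8   75.7   62.6   -2.4]
side green (313, 239, 20, 30) [ 478.2 -154.2   96.4   55.    -1.9]
```

Emit:
play_rows --commands '[{"tx": -8,"ty": 0,"tz": 0,"rx": 0,"ry": 0,"rz": 0,"fingers": 50},{"tx": -8,"ty": 0,"tz": 0,"rx": 0,"ry": 0,"rz": 0,"fingers": 50},{"tx": -8,"ty": 0,"tz": 0,"rx": 0,"ry": 0,"rz": 0,"fingers": 50},{"tx": -5,"ty": 0,"tz": 0,"rx": 0,"ry": 0,"rz": 0,"fingers": 50},{"tx": 0,"ty": 0,"tz": 0,"rx": 0,"ry": 0,"rz": 0,"fingers": 50},{"tx": 0,"ty": 0,"tz": 0,"rx": 0,"ry": 0,"rz": 0,"fingers": 50},{"tx": 0,"ty": 0,"tz": 0,"rx": 0,"ry": 0,"rz": 0,"fingers": 50},{"tx": 0,"ty": 0,"tz": 0,"rx": 0,"ry": 0,"rz": 0,"fingers": 50},{"tx": 0,"ty": 0,"tz": 0,"rx": 0,"ry": 0,"rz": 0,"fingers": 50},{"tx": 0,"ty": 0,"tz": 0,"rx": 0,"ry": 0,"rz": 0,"fingers": 50}]'

```text
time: 7.72
tool_pos: [0.4806, -0.1076, 0.0299]
eef_rot: [0.707, 0.708, 0.0, -0.0]
force: [0.4, 0.7, 0.1]
grip_width: 0.0498
grasp_force: 0.0
```

Run:
```python
from h import *
t=optics.grab_frame("top"); sd=optics.grab_frame("side"); cv2.imwrite("pics/t6.png",t)
# lane frame points: expected green lid centre
def lane(d,h): c,s=np.cos(np.radians(27)),np.sin(np.radians(27)); return np.array([.478,-.152-d*c-h*s,-.001-d*s+h*c])
g=lane(137,0)*0+lane(.137,.035); b=lane(.220,.035); o=lane(.054,.035); print("expect lids",g,b,o)
for n,i in(("top",t),("side",sd)):
  for k,z in(("blue",b[2]),("green",g[2])):
    for c in blobs(i,*COL[k],amin=60):
      bb=cv2.boundingRect(c)
      if bb[0]>270 and bb[1]>200: print(n,k,bb,rect(n,c,z))
rows([(481,-60,7,0,3),(481,-60,110,0,4),(560,330,110,0,15),(580,386,7,0,6)])
```

```text
expect lids [ 0.478      -0.28995756 -0.03201147] [ 0.478      -0.3639111  -0.06969268] [ 0.478      -0.21600402  0.00566974]
top blue (377, 249, 19, 24) [ 480.2 -361.9   74.4   58.6   -1.5]
top green (350, 247, 27, 30) [ 477.  -280.    90.6   82.2   -0.8]
side blue (375, 257, 21, 26) [ 481.1 -366.9   82.2   64.8   -2.5]
side green (349, 250, 27, 28) [ 480.5 -285.2   93.1   81.8   -0.7]
now [ 480.6 -107.6   29.9] az 0.1 t 7.8167
[{"tx":15.9,"ty":0.1,"tz":0.3,"rx":0.0,"ry":-0.0,"rz":0.0,"fingers":50},{"tx":15.9,"ty":0.2,"tz":0.3,"rx":0.0,"ry":-0.0,"rz":0.0,"fingers":50},{"tx":15.8,"ty":0.1,"tz":0.3,"rx":0.0,"ry":-0.0,"rz":0.0,"fingers":50},{"tx":0.0,"ty":0.0,"tz":-25.7,"rx":0.0,"ry":-0.0,"rz":0.0,"fingers":50},{"tx":0.0,"ty":0.0,"tz":-25.8,"rx":0.0,"ry":-0.0,"rz":0.0,"fingers":50},{"tx":0.0,"ty":0.0,"tz":-25.7,"rx":0.0,"ry":-0.0,"rz":0.0,"fingers":50},{"tx":0.0,"ty":0.0,"tz":-25.8,"rx":0.0,"ry":-0.0,"rz":0.0,"fingers":50},{"tx":26.0,"ty":5.3,"tz":0.0,"rx":0.0,"ry":-0.0,"rz":0.0,"fingers":50},{"tx":26.0,"ty":5.3,"tz":0.0,"rx":0.0,"ry":-0.0,"rz":0.0,"fingers":50},{"tx":26.0,"ty":5.3,"tz
[... 656 characters left out ...]
ry":-0.0,"rz":0.0,"fingers":50},{"tx":26.0,"ty":5.3,"tz":-0.0,"rx":0.0,"ry":-0.0,"rz":0.0,"fingers":50}]
[{"tx":26.0,"ty":5.3,"tz":-0.0,"rx":0.0,"ry":-0.0,"rz":0.0,"fingers":50},{"tx":26.0,"ty":5.3,"tz":-0.0,"rx":0.0,"ry":-0.0,"rz":0.0,"fingers":50},{"tx":9.3,"ty":3.3,"tz":17.2,"rx":0.0,"ry":-0.0,"rz":0.0,"fingers":50},{"tx":9.4,"ty":3.4,"tz":17.1,"rx":0.0,"ry":-0.0,"rz":0.0,"fingers":50},{"tx":9.3,"ty":3.3,"tz":17.2,"rx":0.0,"ry":-0.0,"rz":0.0,"fingers":50},{"tx":9.3,"ty":3.4,"tz":17.1,"rx":0.0,"ry":-0.0,"rz":0.0,"fingers":50},{"tx":9.4,"ty":3.3,"tz":17.2,"rx":0.0,"ry":-0.0,"rz":0.0,"fingers":50},{"tx":9.3,"ty":3.3,"tz":17.2,"rx":0.0,"ry":-0.0,"rz":0.0,"fingers":50}]
28 end [580. 386.  29.]
```

Green lies behind blue as expected: its lid is at (0.479,-0.283) against the expected -0.290. Next: go behind orange.

Emit:
play_rows --commands '[{"tx": 16,"ty": 0,"tz": 0,"rx": 0,"ry": 0,"rz": 0,"fingers": 50},{"tx": 16,"ty": 0,"tz": 0,"rx": 0,"ry": 0,"rz": 0,"fingers": 50},{"tx": 16,"ty": 0,"tz": -20,"rx": 0,"ry": 0,"rz": 0,"fingers": 50},{"tx": 30,"ty": 6.6,"tz": -28,"rx": 0,"ry": 0,"rz": 0,"fingers": 50},{"tx": 30,"ty": 6.6,"tz": -28,"rx": 0,"ry": 0,"rz": 0,"fingers": 50},{"tx": 30,"ty": 6.6,"tz": -28,"rx": 0,"ry": 0,"rz": 0,"fingers": 50},{"tx": 30,"ty": 6.6,"tz": 0,"rx": 0,"ry": 0,"rz": 0,"fingers": 50},{"tx": 30,"ty": 6.6,"tz": 0,"rx": 0,"ry": 0,"rz": 0,"fingers": 50},{"tx": 30,"ty": 6.6,"tz": 0,"rx": 0,"ry": 0,"rz": 0,"fingers": 50},{"tx": 30,"ty": 6.6,"tz": 0,"rx": 0,"ry": 0,"rz": 0,"fingers": 50},{"tx": 30,"ty": 6.6,"tz": 0,"rx": 0,"ry": 0,"rz": 0,"fingers": 50},{"tx": 30,"ty": 6.6,"tz": 0,"rx": 0,"ry": 0,"rz": 0,"fingers": 50},{"tx": 30,"ty": 6.6,"tz": 0,"rx": 0,"ry": 0,"rz": 0,"fingers": 50},{"tx": 30,"ty": 6.6,"tz": 0,"rx": 0,"ry": 0,"rz": 0,"fingers": 50},{"tx": 30,"ty": 6.6,"tz": 0,"rx": 0,"ry": 0,"rz": 0,"fingers": 50},{"tx": 30,"ty": 6.6,"tz": 0,"rx": 0,"ry": 0,"rz": 0,"fingers": 50},{"tx": 30,"ty": 6.6,"tz": 0,"rx": 0,"ry": 0,"rz": 0,"fingers": 50},{"tx": 30,"ty": 6.6,"tz": 0,"rx": 0,"ry": 0,"rz": 0,"fingers": 50},{"tx": 0,"ty": 0,"tz": 0,"rx": 0,"ry": 0,"rz": 0,"fingers": 50}]'

```text
time: 9.4
tool_pos: [0.5796, 0.3959, 0.1333]
eef_rot: [0.705, 0.709, 0.002, -0.001]
force: [-0.2, -0.5, 0.8]
grip_width: 0.0498
grasp_force: 0.0
```

Run:
```python
from h import *
w=optics.camera_model("wrist"); im=optics.grab_frame("wrist"); t=optics.grab_frame("top"); sd=optics.grab_frame("side")
for n,i,m in(("top",t,None),("side",sd,None),("wrist",im,w)):
    for c in blobs(i,*COL["orange"],amin=150): print(n,cv2.boundingRect(c),rect(n,c,.035,m))
rows([(579,388,7,0,5)])
```

```text
top (157, 211, 28, 32) [5.805e+02 3.139e+02 9.400e+01 8.140e+01 3.000e-01]
side (56, 93, 58, 27) [1018.1  749.9  206.   127.9  -84.1]
wrist (224, 320, 43, 33) [5.503e+02 3.034e+02 3.230e+01 2.790e+01 1.000e-01]
wrist (236, 275, 99, 11) [5.811e+02 3.505e+02 7.250e+01 8.000e+00 2.000e-01]
now [578.6 389.9 133.3] az 0.1 t 9.55
[{"tx":-0.4,"ty":0.1,"tz":20.9,"rx":-0.0,"ry":0.0,"rz":0.0,"fingers":50},{"tx":-0.3,"ty":0.1,"tz":20.8,"rx":-0.0,"ry":0.0,"rz":0.0,"fingers":50},{"tx":-0.4,"ty":0.1,"tz":20.9,"rx":-0.0,"ry":0.0,"rz":0.0,"fingers":50},{"tx":-0.3,"ty":0.1,"tz":20.9,"rx":-0.0,"ry":0.0,"rz":0.0,"fingers":50},{"tx":-0.4,"ty":0.2,"tz":20.8,"rx":-0.0,"ry":0.0,"rz":0.0,"fingers":50}]
5 end [579. 388.  29.]
```

Emit:
play_rows --commands '[{"tx": 0,"ty": 0,"tz": 21,"rx": 0,"ry": 0,"rz": 0,"fingers": 50},{"tx": 0,"ty": 0,"tz": 21,"rx": 0,"ry": 0,"rz": 0,"fingers": 50},{"tx": 0,"ty": 0,"tz": 21,"rx": 0,"ry": 0,"rz": 0,"fingers": 50},{"tx": 0,"ty": 0,"tz": 21,"rx": 0,"ry": 0,"rz": 0,"fingers": 50},{"tx": 0,"ty": 0,"tz": 20,"rx": 0,"ry": 0,"rz": 0,"fingers": 50},{"tx": -8,"ty": 0,"tz": 0,"rx": 0,"ry": 0,"rz": 0,"fingers": 50},{"tx": -8,"ty": 0,"tz": 0,"rx": 0,"ry": 0,"rz": 0,"fingers": 50},{"tx": -10,"ty": 0,"tz": 0,"rx": 0,"ry": 0,"rz": 0,"fingers": 50},{"tx": -12,"ty": 0,"tz": 0,"rx": 0,"ry": 0,"rz": 0,"fingers": 50},{"tx": -12,"ty": 0,"tz": 0,"rx": 0,"ry": 0,"rz": 0,"fingers": 50},{"tx": -12,"ty": 0,"tz": 0,"rx": 0,"ry": 0,"rz": 0,"fingers": 50},{"tx": -12,"ty": 0,"tz": 0,"rx": 0,"ry": 0,"rz": 0,"fingers": 50},{"tx": -12,"ty": 0,"tz": 0,"rx": 0,"ry": 0,"rz": 0,"fingers": 50},{"tx": -12,"ty": 0,"tz": 0,"rx": 0,"ry": 0,"rz": 0,"fingers": 50},{"tx": -12,"ty": 0,"tz": 0,"rx": 0,"ry": 0,"rz": 0,"fingers": 50},{"tx": -12,"ty": 0,"tz": 0,"rx": 0,"ry": 0,"rz": 0,"fingers": 50},{"tx": -12,"ty": 0,"tz": 0,"rx": 0,"ry": 0,"rz": 0,"fingers": 50},{"tx": -12,"ty": 0,"tz": 0,"rx": 0,"ry": 0,"rz": 0,"fingers": 50},{"tx": -12,"ty": 0,"tz": 0,"rx": 0,"ry": 0,"rz": 0,"fingers": 50}]'

```text
time: 11.13
tool_pos: [0.5791, 0.2311, 0.0299]
eef_rot: [0.707, 0.707, -0.0, -0.0]
force: [0.6, 4.4, 3.2]
grip_width: 0.05
grasp_force: 2.2
```

Run:
```python
from h import *
t=optics.grab_frame("top"); sd=optics.grab_frame("side")
for n,i in(("top",t),("side",sd)):
    for c in blobs(i,*COL["orange"],amin=100): print(n,cv2.boundingRect(c),rect(n,c,.035))
    for c in blobs(i,*COL["black"]):
        b=cv2.boundingRect(c)
        if b[0]<220 and 30<b[3]<60: print(n,"stapler",b)
y=status.observe()["tool_pos"][1]*1000-57.5; print("box y",y)
A=[(580,142,0,2),(573,118,-9,2),(562,92,-20,2),(496,-10,-21,10),(489,-32,-14,2),(483,-54,-7,2),(479,-78,0,2)]
rows(pusher(A))
```

```text
top (207, 211, 24, 31) [582.7 169.   92.   69.8   1.1]
side (210, 205, 28, 26) [ 5.817e+02  1.651e+02  9.380e+01  7.950e+01 -3.000e-01]
side (56, 93, 61, 27) [1019.3  739.   230.2  127.9  -84.1]
side stapler (54, 288, 18, 36)
side stapler (60, 210, 43, 59)
side stapler (0, 60, 38, 36)
box y 171.60669369736996
now [578.3 229.1  29.2] az -0.0 t 11.2333
[{"tx":-14.8,"ty":0.9,"tz":0.1,"rx":-0.001,"ry":0.001,"rz":-0.0,"fingers":50},{"tx":-14.8,"ty":0.8,"tz":0.2,"rx":-0.001,"ry":0.001,"rz":-0.0,"fingers":50},{"tx":-12.4,"ty":1.0,"tz":-0.0,"rx":-0.0,"ry":0.001,"rz":0.078,"fingers":50},{"tx":-12.2,"ty":2.0,"tz":-0.0,"rx":-0.0,"ry":0.001,"rz":0.078,"fingers":50},{"tx":-14.2,"ty":2.1,"tz":-0.0,"rx":-0.001,"ry":-0.0,"rz":0.096,"fingers":50},{"tx":-14.0,"ty":3.4,"tz":-0.0,"rx":-0.001,"ry":-0.0,"rz":0.096,"fingers":50},{"tx":-11.8,"ty":-2.6,"tz":-0.0,"rx":0.0,"ry":-0.0,"rz":0.002,"fingers":50},{"tx":-11.9,"ty":-2.6,"tz":-0.0,"rx":0.0,"ry":-0.0,"rz":0.002,"fingers":50},{"tx":-11.8,"ty":-2.6,"tz":-0.1,"rx":0.0,"ry":-0.0,"rz":0.002,"fingers":50},{"tx":-11.9,"ty":-2.6,"tz":0.0,"rx":0.0,"ry":-0.0,"rz"
[... 268 characters left out ...]
4,"tz":-0.0,"rx":0.0,"ry":-0.0,"rz":0.002,"fingers":50},{"tx":-11.8,"ty":-2.5,"tz":-0.1,"rx":0.0,"ry":-0.0,"rz":0.002,"fingers":50},{"tx":-11.9,"ty":-2.4,"tz":0.0,"rx":0.0,"ry":-0.0,"rz":0.002,"fingers":50},{"tx":-11.8,"ty":-2.8,"tz":0.0,"rx":0.0,"ry":-0.0,"rz":-0.062,"fingers":50},{"tx":-11.5,"ty":-3.5,"tz":0.0,"rx":0.0,"ry":-0.0,"rz":-0.062,"fingers":50},{"tx":-11.6,"ty":-3.8,"tz":-0.0,"rx":0.0,"ry":-0.0,"rz":-0.061,"fingers":50},{"tx":-11.4,"ty":-4.4,"tz":-0.0,"rx":0.0,"ry":-0.0,"rz":-0.061,"fingers":50}]
[{"tx":-12.4,"ty":-4.0,"tz":-0.0,"rx":0.001,"ry":-0.0,"rz":-0.061,"fingers":50},{"tx":-12.1,"ty":-4.8,"tz":-0.0,"rx":0.001,"ry":-0.0,"rz":-0.061,"fingers":50}]
22 end [479.  -20.5  29. ]
```

Emit:
play_rows --commands '[{"tx": -14.8,"ty": 0.5,"tz": 0,"rx": 0,"ry": 0,"rz": 0,"fingers": 50},{"tx": -14.8,"ty": 0.5,"tz": 0,"rx": 0,"ry": 0,"rz": 0,"fingers": 50},{"tx": -12.4,"ty": 1,"tz": 0,"rx": 0,"ry": 0,"rz": 0.078,"fingers": 50},{"tx": -12.2,"ty": 2,"tz": 0,"rx": 0,"ry": 0,"rz": 0.078,"fingers": 50},{"tx": -14.2,"ty": 2.1,"tz": 0,"rx": 0,"ry": 0,"rz": 0.096,"fingers": 50},{"tx": -14,"ty": 3.4,"tz": 0,"rx": 0,"ry": 0,"rz": 0.096,"fingers": 50},{"tx": -11.8,"ty": -2.5,"tz": 0,"rx": 0,"ry": 0,"rz": 0.002,"fingers": 50},{"tx": -11.8,"ty": -2.5,"tz": 0,"rx": 0,"ry": 0,"rz": 0.002,"fingers": 50},{"tx": -11.8,"ty": -2.5,"tz": 0,"rx": 0,"ry": 0,"rz": 0.002,"fingers": 50},{"tx": -11.8,"ty": -2.5,"tz": 0,"rx": 0,"ry": 0,"rz": 0.002,"fingers": 50}]'

```text
time: 12.07
tool_pos: [0.5552, 0.1072, 0.0297]
eef_rot: [0.82, 0.572, -0.0, -0.0]
force: [0.5, 0.1, -1.5]
grip_width: 0.0503
grasp_force: 0.7
```

Run:
```python
from h import *
t=optics.grab_frame("top"); sd=optics.grab_frame("side"); cv2.imwrite("pics/t7.png",cv2.resize(t[190:320,130:420],(800,359)))
for n,i in(("top",t),("side",sd)):
    for c in blobs(i,*COL["orange"],amin=80): print(n,cv2.boundingRect(c),rect(n,c,.035))
    for c in blobs(i,*COL["black"]):
        b=cv2.boundingRect(c)
        if 190<b[0]<220 and 200<b[1]<300: print(n,"stapler",b)
A=[(496,-10,-21,6),(489,-32,-14,2),(483,-54,-7,2),(479,-78,0,2)]
rows(pusher(A))
```

```text
top (254, 223, 21, 37) [536.9  45.8  95.4  64.8 -19.7]
top stapler (218, 242, 24, 16)
side (244, 220, 33, 29) [535.7  44.7  94.4  78.7 -19.7]
side (56, 93, 61, 27) [1019.3  738.5  230.6  127.9  -84.1]
now [554.2 106.5  29.7] az -20.4 t 12.1667
[{"tx":-12.0,"ty":-2.2,"tz":0.2,"rx":-0.0,"ry":0.0,"rz":0.002,"fingers":50},{"tx":-12.0,"ty":-2.2,"tz":0.1,"rx":-0.0,"ry":0.0,"rz":0.002,"fingers":50},{"tx":-12.0,"ty":-2.2,"tz":0.2,"rx":-0.0,"ry":0.0,"rz":0.002,"fingers":50},{"tx":-12.0,"ty":-2.2,"tz":0.1,"rx":-0.0,"ry":0.0,"rz":0.002,"fingers":50},{"tx":-12.1,"ty":-2.1,"tz":0.2,"rx":-0.0,"ry":0.0,"rz":0.002,"fingers":50},{"tx":-12.0,"ty":-2.1,"tz":0.1,"rx":-0.0,"ry":0.0,"rz":0.002,"fingers":50},{"tx":-11.7,"ty":-2.8,"tz":0.0,"rx":-0.001,"ry":0.001,"rz":-0.061,"fingers":50},{"tx":-11.6,"ty":-3.6,"tz":0.1,"rx":-0.001,"ry":0.001,"rz":-0.061,"fingers":50},{"tx":-11.6,"ty":-3.7,"tz":-0.0,"rx":-0.0,"ry":-0.0,"rz":-0.062,"fingers":50},{"tx":-11.3,"ty":-4.5,"tz":-0.0,"rx":-0.0,"ry":-0.0,"rz":-0.062,"fingers":50},{"tx":-12.4,"ty":-4.0,"tz":-0.0,"rx":-0.0,"ry":-0.0,"rz":-0.061,"fingers":50},{"tx":-12.1,"ty":-4.8,"tz":-0.0,"rx":-0.0,"ry":-0.0,"rz":-0.061,"fingers":50}]
12 end [479.  -20.5  29. ]
```

View pics/t7.png

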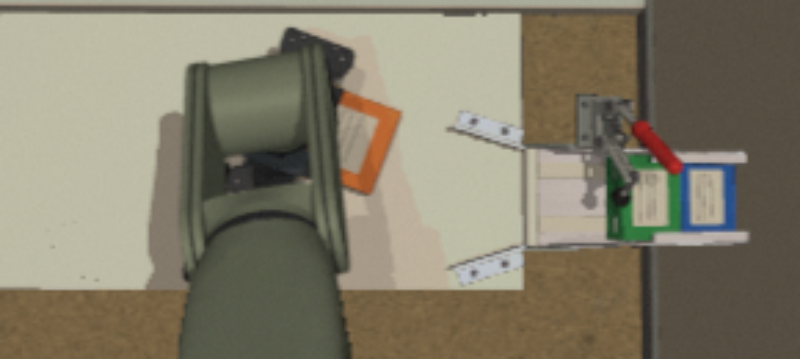

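Orange tracks at (536,47), -20°, and green and blue are seated in the lane. Continuing the arc into the mouth.

Emit:
play_rows --commands '[{"tx": -12,"ty": -2.3,"tz": 0,"rx": 0,"ry": 0,"rz": 0.002,"fingers": 50},{"tx": -12,"ty": -2.3,"tz": 0,"rx": 0,"ry": 0,"rz": 0.002,"fingers": 50},{"tx": -12,"ty": -2.3,"tz": 0,"rx": 0,"ry": 0,"rz": 0.002,"fingers": 50},{"tx": -12,"ty": -2.3,"tz": 0,"rx": 0,"ry": 0,"rz": 0.002,"fingers": 50},{"tx": -12,"ty": -2.3,"tz": 0,"rx": 0,"ry": 0,"rz": 0.002,"fingers": 50},{"tx": -12,"ty": -2.3,"tz": 0,"rx": 0,"ry": 0,"rz": 0.002,"fingers": 50},{"tx": -11.7,"ty": -2.8,"tz": 0,"rx": 0,"ry": 0,"rz": -0.061,"fingers": 50},{"tx": -11.6,"ty": -3.6,"tz": 0,"rx": 0,"ry": 0,"rz": -0.061,"fingers": 50},{"tx": -11.6,"ty": -3.7,"tz": 0,"rx": 0,"ry": 0,"rz": -0.062,"fingers": 50},{"tx": -11.3,"ty": -4.5,"tz": 0,"rx": 0,"ry": 0,"rz": -0.062,"fingers": 50}]'

```text
time: 13.0
tool_pos: [0.4907, 0.0045, 0.0302]
eef_rot: [0.748, 0.664, 0.0, -0.0]
force: [1.0, 3.4, 3.1]
grip_width: 0.0497
grasp_force: 1.9
```

Run:
```python
from h import *
t=optics.grab_frame("top"); sd=optics.grab_frame("side")
for n,i in(("top",t),("side",sd)):
    for c in blobs(i,*COL["orange"],amin=80): print(n,cv2.boundingRect(c),rect(n,c,.035))
    for c in blobs(i,*COL["black"]):
        b=cv2.boundingRect(c)
        if 190<b[0]<220 and 200<b[1]<300: print(n,"stapler",b)
A=[(479,-78,0,2),(478,-138,0,7)]
rows(pusher(A))
```

```text
top (296, 243, 11, 32) [ 4.86e+02 -8.10e+01  9.26e+01  3.02e+01  1.00e-01]
top stapler (197, 248, 16, 44)
side (281, 235, 27, 30) [485.2 -66.5  95.4  67.3  -7.2]
side (56, 94, 61, 26) [1017.5  737.2  231.3  125.7  -85.7]
now [489.2   3.6  29.7] az -7.0 t 13.1
[{"tx":-12.6,"ty":-3.6,"tz":0.4,"rx":-0.002,"ry":0.0,"rz":-0.061,"fingers":50},{"tx":-12.3,"ty":-4.3,"tz":0.3,"rx":-0.002,"ry":0.0,"rz":-0.061,"fingers":50},{"tx":-8.6,"ty":-0.1,"tz":0.0,"rx":0.0,"ry":0.0,"rz":-0.0,"fingers":50},{"tx":-8.5,"ty":-0.2,"tz":0.0,"rx":0.0,"ry":0.0,"rz":-0.0,"fingers":50},{"tx":-8.6,"ty":-0.1,"tz":0.0,"rx":0.0,"ry":0.0,"rz":-0.0,"fingers":50},{"tx":-8.6,"ty":-0.2,"tz":0.1,"rx":0.0,"ry":0.0,"rz":-0.0,"fingers":50},{"tx":-8.6,"ty":-0.1,"tz":-0.0,"rx":0.0,"ry":0.0,"rz":-0.0,"fingers":50},{"tx":-8.5,"ty":-0.2,"tz":-0.0,"rx":0.0,"ry":0.0,"rz":-0.0,"fingers":50},{"tx":-8.6,"ty":-0.1,"tz":-0.0,"rx":0.0,"ry":0.0,"rz":-0.0,"fingers":50}]
9 end [478.  -80.5  29. ]
```

Emit:
play_rows --commands '[{"tx": -12.6,"ty": -4.3,"tz": 0,"rx": 0,"ry": 0,"rz": -0.061,"fingers": 50},{"tx": -12.3,"ty": -5,"tz": 0,"rx": 0,"ry": 0,"rz": -0.061,"fingers": 50},{"tx": -8.5,"ty": -0.5,"tz": 0,"rx": 0,"ry": 0,"rz": 0,"fingers": 50},{"tx": -8.5,"ty": -0.5,"tz": 0,"rx": 0,"ry": 0,"rz": 0,"fingers": 50},{"tx": -8.5,"ty": 0,"tz": 0,"rx": 0,"ry": 0,"rz": 0,"fingers": 50},{"tx": -8.5,"ty": 0,"tz": 0,"rx": 0,"ry": 0,"rz": 0,"fingers": 50},{"tx": -8.5,"ty": 0,"tz": 0,"rx": 0,"ry": 0,"rz": 0,"fingers": 50},{"tx": -8.5,"ty": 0,"tz": 0,"rx": 0,"ry": 0,"rz": 0,"fingers": 50},{"tx": -8.5,"ty": 0,"tz": 0,"rx": 0,"ry": 0,"rz": 0,"fingers": 50}]'

```text
time: 13.85
tool_pos: [0.4777, -0.0779, 0.0297]
eef_rot: [0.708, 0.706, -0.001, -0.002]
force: [-2.0, 6.3, 2.8]
grip_width: 0.0502
grasp_force: 2.9
```

Run:
```python
from h import *
sd=optics.grab_frame("side")
for c in blobs(sd,*COL["orange"],amin=80): print(cv2.boundingRect(c),rect("side",c,.035))
s=status.observe(); print(s["tool_pos"],s["force"])
```

```text
(313, 238, 19, 30) [ 480.  -152.7   94.9   52.    -2. ]
(56, 94, 61, 26) [1017.5  737.9  232.6  125.7  -85.7]
[ 0.47840583 -0.07945548  0.02969258] [ 0.19930645 -0.70935071 -0.63299742]
```

Emit:
play_rows --commands '[{"tx": -8,"ty": 0,"tz": 0,"rx": 0,"ry": 0,"rz": 0,"fingers": 50},{"tx": -8,"ty": 0,"tz": 0,"rx": 0,"ry": 0,"rz": 0,"fingers": 50},{"tx": -8,"ty": 0,"tz": 0,"rx": 0,"ry": 0,"rz": 0,"fingers": 50},{"tx": -7,"ty": 0,"tz": 0,"rx": 0,"ry": 0,"rz": 0,"fingers": 50},{"tx": 0,"ty": 0,"tz": 0,"rx": 0,"ry": 0,"rz": 0,"fingers": 50},{"tx": 0,"ty": 0,"tz": 0,"rx": 0,"ry": 0,"rz": 0,"fingers": 50},{"tx": 0,"ty": 0,"tz": 0,"rx": 0,"ry": 0,"rz": 0,"fingers": 50},{"tx": 0,"ty": 0,"tz": 0,"rx": 0,"ry": 0,"rz": 0,"fingers": 50},{"tx": 0,"ty": 0,"tz": 0,"rx": 0,"ry": 0,"rz": 0,"fingers": 50}]'

```text
time: 14.65
tool_pos: [0.4792, -0.109, 0.0299]
eef_rot: [0.707, 0.708, 0.0, 0.0]
force: [1.6, -0.5, -1.0]
grip_width: 0.0495
grasp_force: 0.0
```

Run:
```python
from h import *
t=optics.grab_frame("top"); sd=optics.grab_frame("side")
cv2.imwrite("pics/t8.png",np.hstack([cv2.resize(t[210:300,270:410],None,fx=2.8,fy=2.8),cv2.resize(sd[210:300,270:410],None,fx=2.8,fy=2.8)]))
for n,i in(("top",t),("side",sd)):
  for k,z in(("blue",-.0697),("green",-.032),("orange",.0057)):
    for c in blobs(i,*COL[k],amin=60):
      bb=cv2.boundingRect(c)
      if bb[0]>270 and bb[1]>200: print(n,k,bb,rect(n,c,z))
# handle: red grip centre, rays on z=.11 both views
for n,i in(("top",t),("side",sd)):
    for c in blobs(i,*COL["red2"],amin=40):
      if cv2.boundingRect(c)[0]>320: print(n,"red",cv2.boundingRect(c),rect(n,c,.11))
s=status.observe();print(s["tool_pos"],s["time"])
rows([(481,-60,7,0,3),(470,-60,190,0,5),(470,-275,190,0,8),(470,-275,108,0,4)])
```

```text
top blue (377, 249, 19, 24) [ 480.2 -361.9   74.5   58.6   -1.5]
top green (356, 254, 21, 23) [ 4.666e+02 -2.891e+02  6.890e+01  6.400e+01  2.000e-01]
side blue (375, 257, 21, 26) [ 481.1 -366.9   82.2   64.8   -2.5]
side green (354, 250, 22, 28) [ 4.806e+02 -2.930e+02  9.310e+01  6.480e+01  4.000e-01]
side orange (332, 242, 22, 33) [ 4.791e+02 -2.187e+02  1.060e+02  6.560e+01  4.000e-01]
top red (359, 234, 18, 19) [ 530.3 -268.    64.    14.6   41.7]
side red (357, 225, 17, 11) [ 527.  -273.7   50.4   15.1   59. ]
[ 0.47918988 -0.10899868  0.02992989] 14.75
now [ 479.2 -109.    29.9] az 0.1 t 14.75
[{"tx":16.3,"ty":0.6,"tz":0.3,"rx":0.0,"ry":-0.0,"rz":0.0,"fingers":50},{"tx":16.4,"ty":0.7,"tz":0.3,"rx":0.0,"ry":-0.0,"rz":0.0,"fingers":50},{"tx":16.3,"ty":0.6,"tz":0.3,"rx":0.0,"ry":-0.0,"rz":0.0,"fingers":50},{"tx":0.0,"ty":-2.2,"tz":-36.6,"rx":0.0,"ry":-0.0,"rz":0.0,"fingers":50},{"tx":0.0,"ty":-2.2,"tz":-36.6,"rx":0.0,"ry":-0.0,"rz":0.0,"fingers":50},{"tx":0.0,"ty":-2.2,"tz":-36.6,"rx":0.0,"ry":-0.0,"rz":0.0,"fingers":50},{"tx":0.0,"ty":-2.2,"tz":-36.6,"rx":0.0,"ry":-0.0,"rz":0.0,"
[... 285 characters left out ...]
":0.0,"fingers":50},{"tx":-26.9,"ty":-0.1,"tz":0.0,"rx":0.0,"ry":-0.0,"rz":0.0,"fingers":50},{"tx":-26.9,"ty":-0.0,"tz":0.0,"rx":0.0,"ry":-0.0,"rz":0.0,"fingers":50},{"tx":-26.8,"ty":-0.0,"tz":0.0,"rx":0.0,"ry":-0.0,"rz":0.0,"fingers":50},{"tx":-26.9,"ty":-0.1,"tz":0.0,"rx":0.0,"ry":-0.0,"rz":0.0,"fingers":50},{"tx":-26.9,"ty":-0.0,"tz":0.0,"rx":0.0,"ry":-0.0,"rz":0.0,"fingers":50},{"tx":0.0,"ty":-0.0,"tz":20.5,"rx":0.0,"ry":-0.0,"rz":0.0,"fingers":50},{"tx":0.0,"ty":-0.0,"tz":20.5,"rx":0.0,"ry":-0.0,"rz":0.0,"fingers":50},{"tx":0.0,"ty":-0.0,"tz":20.5,"rx":0.0,"ry":-0.0,"rz":0.0,"fingers":50},{"tx":0.0,"ty":-0.0,"tz":20.5,"rx":0.0,"ry":-0.0,"rz":0.0,"fingers":50}]
20 end [ 470. -275.  130.]
```

View pics/t8.png

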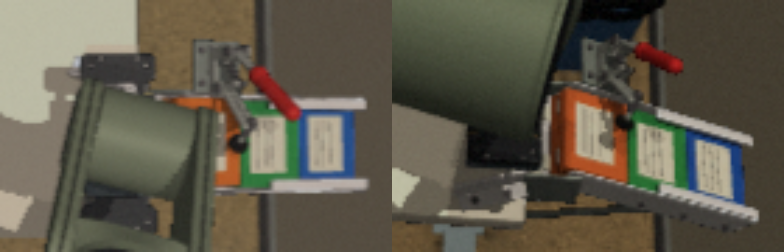

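All three boxes are end to end. The orange lid is at y -0.219 (expected -0.216), long side across, and the handle is still open. Before swinging the wrist forward I'll check the shelf height.

Run:
```python
from h import *
def tri(a,b):
    c1,d1=ray("top",[a]);c2,d2=ray("side",[b]);d1=d1[0]/np.linalg.norm(d1);d2=d2[0]/np.linalg.norm(d2)
    s=np.linalg.lstsq(np.c_[d1,-d2],c2-c1,rcond=None)[0]; p,q=c1+s[0]*d1,c2+s[1]*d2
    return ((p+q)/2).round(3),(np.linalg.norm(p-q)*1000).round(1)
for a in((401,161),(363,193),(363,168)):
    for b in((349,45),(349,18),(413,25)): print(a,b,*tri(a,b))
```

```text
(401, 161) (349, 45) [ 0.629 -0.173  0.693] 58.6
(401, 161) (349, 18) [ 0.615 -0.159  0.76 ] 49.1
(401, 161) (413, 25) [ 0.625 -0.225  0.73 ] 62.1
(363, 193) (349, 45) [ 0.58  -0.139  0.72 ] 1.1
(363, 193) (349, 18) [ 0.571 -0.129  0.782] 4.2
(363, 193) (413, 25) [ 0.564 -0.183  0.777] 109.6
(363, 168) (349, 45) [ 0.625 -0.146  0.685] 0.8
(363, 168) (349, 18) [ 0.61  -0.134  0.754] 2.7
(363, 168) (413, 25) [ 0.604 -0.192  0.749] 114.6
```

The shelf is at about z 0.7 m, well clear. Moving in front of the handle with the fingers closed.

Emit:
play_rows --commands '[{"tx": 16,"ty": 0,"tz": 0,"rx": 0,"ry": 0,"rz": 0,"fingers": 0},{"tx": 16,"ty": 0,"tz": 0,"rx": 0,"ry": 0,"rz": 0,"fingers": 0},{"tx": 16,"ty": 0,"tz": 0,"rx": 0,"ry": 0,"rz": 0,"fingers": 0},{"tx": 0,"ty": -2,"tz": -36.5,"rx": 0,"ry": 0,"rz": 0,"fingers": 0},{"tx": 0,"ty": -2,"tz": -36.5,"rx": 0,"ry": 0,"rz": 0,"fingers": 0},{"tx": 0,"ty": -2,"tz": -36.5,"rx": 0,"ry": 0,"rz": 0,"fingers": 0},{"tx": 0,"ty": -2,"tz": -36.5,"rx": 0,"ry": 0,"rz": 0,"fingers": 0},{"tx": 0,"ty": -2,"tz": -36.5,"rx": 0,"ry": 0,"rz": 0,"fingers": 0},{"tx": -27,"ty": 0,"tz": 0,"rx": 0,"ry": 0,"rz": 0,"fingers": 0},{"tx": -27,"ty": 0,"tz": 0,"rx": 0,"ry": 0,"rz": 0,"fingers": 0},{"tx": -27,"ty": 0,"tz": 0,"rx": 0,"ry": 0,"rz": 0,"fingers": 0},{"tx": -27,"ty": 0,"tz": 0,"rx": 0,"ry": 0,"rz": 0,"fingers": 0},{"tx": -27,"ty": 0,"tz": 0,"rx": 0,"ry": 0,"rz": 0,"fingers": 0},{"tx": -27,"ty": 0,"tz": 0,"rx": 0,"ry": 0,"rz": 0,"fingers": 0},{"tx": -27,"ty": 0,"tz": 0,"rx": 0,"ry": 0,"rz": 0,"fingers": 0},{"tx": -27,"ty": 0,"tz": 0,"rx": 0,"ry": 0,"rz": 0,"fingers": 0},{"tx": 0,"ty": 0,"tz": 20,"rx": 0,"ry": 0,"rz": 0,"fingers": 0},{"tx": 0,"ty": 0,"tz": 20,"rx": 0,"ry": 0,"rz": 0,"fingers": 0},{"tx": 0,"ty": 0,"tz": 20,"rx": 0,"ry": 0,"rz": 0,"fingers": 0},{"tx": 0,"ty": 0,"tz": 21,"rx": 0,"ry": 0,"rz": 0,"fingers": 0}]'

```text
time: 16.42
tool_pos: [0.4693, -0.2773, 0.1307]
eef_rot: [0.707, 0.707, 0.0, 0.0]
force: [-0.3, -0.2, -0.2]
grip_width: 0.0002
grasp_force: 0.0
```

Run:
```python
from h import *
t=optics.grab_frame("top"); sd=optics.grab_frame("side")
for n,i in(("top",t),("side",sd)):
    for c in blobs(i,*COL["red2"],amin=30):
      if cv2.boundingRect(c)[0]>320: print(n,"red",cv2.boundingRect(c),rect(n,c,.11))
s=status.observe();print(s["tool_pos"],s["force"],s["grip_width"])
```

```text
[ 0.46718149 -0.27583859  0.12826635] [0.80910724 0.05800705 0.47216253] 0.0005118525788741414
```

Emit:
play_rows --commands '[{"tx": 0,"ty": 11,"tz": 0,"rx": 0,"ry": 0,"rz": 0,"fingers": 0},{"tx": 0,"ty": 11,"tz": 0,"rx": 0,"ry": 0,"rz": 0,"fingers": 0},{"tx": 0,"ty": 8,"tz": 0,"rx": 0,"ry": 0,"rz": 0,"fingers": 0},{"tx": 0,"ty": 8,"tz": 0,"rx": 0,"ry": 0,"rz": 0,"fingers": 0},{"tx": 0,"ty": 8,"tz": 0,"rx": 0,"ry": 0,"rz": 0,"fingers": 0},{"tx": 0,"ty": 8,"tz": 0,"rx": 0,"ry": 0,"rz": 0,"fingers": 0}]'

```text
time: 17.02
tool_pos: [0.5247, -0.2772, 0.1319]
eef_rot: [0.707, 0.708, 0.0, 0.001]
force: [0.2, -0.1, -0.0]
grip_width: 0.0001
grasp_force: 0.1
```

Emit:
play_rows --commands '[{"tx": 0,"ty": 8,"tz": 0,"rx": 0,"ry": 0,"rz": 0,"fingers": 0},{"tx": 0,"ty": 8,"tz": 0,"rx": 0,"ry": 0,"rz": 0,"fingers": 0},{"tx": 0,"ty": 8,"tz": 0,"rx": 0,"ry": 0,"rz": 0,"fingers": 0},{"tx": 0,"ty": 8,"tz": 0,"rx": 0,"ry": 0,"rz": 0,"fingers": 0},{"tx": 0,"ty": 8,"tz": 0,"rx": 0,"ry": 0,"rz": 0,"fingers": 0},{"tx": 0,"ty": 8,"tz": 0,"rx": 0,"ry": 0,"rz": 0,"fingers": 0},{"tx": 0,"ty": 6,"tz": 0,"rx": 0,"ry": 0,"rz": 0,"fingers": 0},{"tx": 0,"ty": 4,"tz": 0,"rx": 0,"ry": 0,"rz": 0,"fingers": 0}]'

```text
time: 17.68
tool_pos: [0.5816, -0.2769, 0.131]
eef_rot: [0.707, 0.708, -0.0, -0.001]
force: [-0.8, 0.7, 0.7]
grip_width: 0.0001
grasp_force: 0.6
```

Run:
```python
from h import *
t=optics.grab_frame("top"); sd=optics.grab_frame("side")
for n,i in(("top",t),("side",sd)):
    for c in blobs(i,*COL["red2"],amin=15):
      if cv2.boundingRect(c)[0]>320: print(n,"red",cv2.boundingRect(c),rect(n,c,.11))
s=status.observe();print(s["tool_pos"],s["force"],s["grip_width"])
```

```text
[ 0.58176666 -0.27702614  0.13112921] [-1.38466451  0.918207    0.40684647] 0.00045858270711661745
```

Emit:
play_rows --commands '[{"tx": 0,"ty": 4,"tz": 0,"rx": 0,"ry": 0,"rz": 0,"fingers": 0},{"tx": 0,"ty": 4,"tz": 0,"rx": 0,"ry": 0,"rz": 0,"fingers": 0},{"tx": 0,"ty": 3,"tz": 0,"rx": 0,"ry": 0,"rz": 0,"fingers": 0},{"tx": 0,"ty": 0,"tz": 0,"rx": 0,"ry": 0,"rz": 0,"fingers": 0}]'

```text
time: 18.12
tool_pos: [0.5934, -0.2773, 0.1317]
eef_rot: [0.707, 0.707, 0.0, 0.001]
force: [0.4, 0.4, -1.4]
grip_width: 0.0005
grasp_force: 0.0
```

Emit:
play_rows --commands '[{"tx": 0,"ty": 2,"tz": 0,"rx": 0,"ry": 0,"rz": 0,"fingers": 0},{"tx": 0,"ty": 0,"tz": 0,"rx": 0,"ry": 0,"rz": 0,"fingers": 0}]'

```text
time: 18.28
tool_pos: [0.5948, -0.2772, 0.1316]
eef_rot: [0.707, 0.707, 0.0, 0.0]
force: [-0.2, -0.5, -0.5]
grip_width: 0.0003
grasp_force: 0.0
```

Emit:
play_rows --commands '[{"tx": 0,"ty": 2,"tz": 0,"rx": 0,"ry": 0,"rz": 0,"fingers": 0},{"tx": 0,"ty": 0,"tz": 0,"rx": 0,"ry": 0,"rz": 0,"fingers": 0}]'

```text
time: 18.45
tool_pos: [0.5967, -0.2772, 0.1315]
eef_rot: [0.707, 0.707, 0.0, 0.0]
force: [0.6, -0.6, -1.2]
grip_width: 0.0002
grasp_force: 0.0
```

Emit:
play_rows --commands '[{"tx": 0,"ty": 2,"tz": 0,"rx": 0,"ry": 0,"rz": 0,"fingers": 0},{"tx": 0,"ty": 0,"tz": 0,"rx": 0,"ry": 0,"rz": 0,"fingers": 0}]'

```text
time: 18.62
tool_pos: [0.5987, -0.2772, 0.1314]
eef_rot: [0.707, 0.707, 0.0, 0.0]
force: [-0.5, 0.6, -0.1]
grip_width: 0.0007
grasp_force: 0.0
```

Emit:
play_rows --commands '[{"tx": 0,"ty": 1.5,"tz": 0,"rx": 0,"ry": 0,"rz": 0,"fingers": 0},{"tx": 0,"ty": 0,"tz": 0,"rx": 0,"ry": 0,"rz": 0,"fingers": 0}]'

```text
time: 18.78
tool_pos: [0.6001, -0.2771, 0.1314]
eef_rot: [0.707, 0.707, 0.0, 0.0]
force: [-0.8, -0.1, -0.2]
grip_width: 0.0006
grasp_force: 0.0
```

Now I back off, lift and look at the clamp.

Emit:
play_rows --commands '[{"tx": 0,"ty": -12,"tz": 0,"rx": 0,"ry": 0,"rz": 0,"fingers": 0},{"tx": 0,"ty": -30,"tz": -10,"rx": 0,"ry": 0,"rz": 0,"fingers": 0},{"tx": 0,"ty": -30,"tz": -25,"rx": 0,"ry": 0,"rz": 0,"fingers": 0},{"tx": 15,"ty": -30,"tz": -25,"rx": 0,"ry": 0,"rz": 0,"fingers": 0},{"tx": 35,"ty": -10,"tz": -10,"rx": 0,"ry": 0,"rz": 0,"fingers": 0},{"tx": 40,"ty": 0,"tz": 0,"rx": 0,"ry": 0,"rz": 0,"fingers": 0},{"tx": 40,"ty": 0,"tz": 0,"rx": 0,"ry": 0,"rz": 0,"fingers": 0},{"tx": 40,"ty": 0,"tz": 0,"rx": 0,"ry": 0,"rz": 0,"fingers": 0},{"tx": 40,"ty": 0,"tz": 0,"rx": 0,"ry": 0,"rz": 0,"fingers": 0},{"tx": 40,"ty": 0,"tz": 0,"rx": 0,"ry": 0,"rz": 0,"fingers": 0},{"tx": 40,"ty": 0,"tz": 0,"rx": 0,"ry": 0,"rz": 0,"fingers": 0},{"tx": 0,"ty": 0,"tz": 0,"rx": 0,"ry": 0,"rz": 0,"fingers": 0}]'

```text
time: 19.78
tool_pos: [0.4873, 0.0186, 0.2016]
eef_rot: [0.705, 0.71, 0.001, -0.001]
force: [0.1, 0.2, -0.3]
grip_width: 0.0005
grasp_force: 0.0
```

Run:
```python
from h import *
t=optics.grab_frame("top"); sd=optics.grab_frame("side")
cv2.imwrite("pics/t9.png",np.hstack([cv2.resize(t[210:300,270:410],None,fx=2.8,fy=2.8),cv2.resize(sd[210:300,270:410],None,fx=2.8,fy=2.8)]))
for n,i in(("top",t),("side",sd)):
    for c in blobs(i,*COL["red2"],amin=15):
      if cv2.boundingRect(c)[0]>320: print(n,"red",cv2.boundingRect(c),rect(n,c,.11))
    for k,z in(("blue",-.0697),("green",-.032),("orange",.0057)):
     for c in blobs(i,*COL[k],amin=60):
      bb=cv2.boundingRect(c)
      if bb[0]>270 and bb[1]>200: print(n,k,bb,rect(n,c,z))
    for c in blobs(i,*COL["black"]):
        b=cv2.boundingRect(c)
        if 190<b[0]<220 and 200<b[1]<300: print(n,"stapler",b)
s=status.observe();print(s["tool_pos"],s["force"],s["time"])
print("bottle/tape diff",np.abs(sd[130:200,195:295].astype(int)-cv2.imread("pics/side0.png")[130:200,195:295]).mean())
```

```text
top red (360, 204, 17, 19) [ 616.4 -271.3   68.2   16.2  -43. ]
top blue (377, 249, 19, 24) [ 480.3 -362.1   74.4   58.7   -1.2]
top green (356, 246, 21, 31) [ 478.9 -289.5   94.5   63.2   -0.9]
top orange (328, 245, 28, 31) [ 4.821e+02 -2.063e+02  9.150e+01  8.290e+01  2.000e-01]
top stapler (197, 248, 16, 44)
side red (357, 194, 17, 23) [ 613.8 -276.    88.9   16.   -29.9]
side blue (375, 257, 21, 26) [ 481.1 -366.9   82.2   64.8   -2.5]
side green (354, 249, 22, 29) [ 4.821e+02 -2.930e+02  9.610e+01  6.480e+01  4.000e-01]
side orange (331, 241, 23, 34) [ 480.7 -217.1  107.4   68.6   -1. ]
[0.48756011 0.01396123 0.20150195] [-0.38515058 -0.80439962  0.2088521 ] 19.8833
bottle/tape diff 52.57290476190476
```

View pics/t9.png

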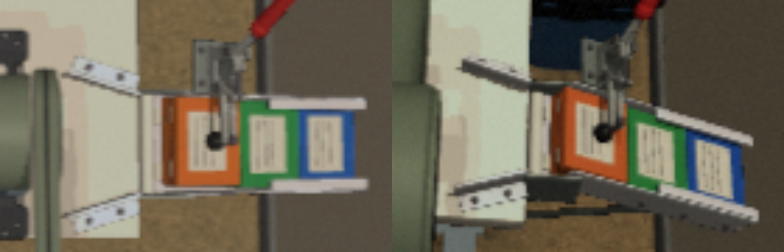

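The handle is over, pad down on orange, all three boxes in line, and the stapler hasn't moved. The red grip is about 5 mm short of the ideal stop position, which is within my measurement error. I'll press it again to confirm it is at the stop.

Run:
```python
from h import *
rows([(480,-277,190,0,8),(560,-277,112,0,3),(594,-277,109,0,4)])
```

```text
now [487.6  14.  201.5] az 0.3 t 19.8833
[{"tx":-36.4,"ty":-1.1,"tz":-1.3,"rx":0.0,"ry":0.0,"rz":0.001,"fingers":50},{"tx":-36.3,"ty":-1.1,"tz":-1.3,"rx":0.0,"ry":0.0,"rz":0.001,"fingers":50},{"tx":-36.4,"ty":-1.0,"tz":-1.3,"rx":0.0,"ry":0.0,"rz":0.001,"fingers":50},{"tx":-36.4,"ty":-1.0,"tz":-1.3,"rx":0.0,"ry":0.0,"rz":0.001,"fingers":50},{"tx":-36.3,"ty":-1.0,"tz":-1.3,"rx":0.0,"ry":0.0,"rz":0.001,"fingers":50},{"tx":-36.4,"ty":-0.9,"tz":-1.3,"rx":0.0,"ry":0.0,"rz":0.001,"fingers":50},{"tx":-36.4,"ty":-0.9,"tz":-1.3,"rx":0.0,"ry":0.0,"rz":0.001,"fingers":50},{"tx":-36.4,"ty":-0.9,"tz":-1.3,"rx":0.0,"ry":0.0,"rz":0.001,"fingers":50},{"tx":0.1,"ty":26.7,"tz":26.0,"rx":0.0,"ry":0.0,"rz":-0.001,"fingers":50},{"tx":0.1,"ty":26.6,"tz":26.0,"rx":0.0,"ry":0.0,"rz":-0.001,"fingers":50},{"tx":0.1,"ty":26.7,"tz":26.0,"rx":0.0,"ry":0.0,"rz":-0.001,"fingers":50},{"tx":-0.0,"ty":8.5,"tz":0.8,"rx":0.0,"ry":0.0,"rz":-0.0,"fingers":50},{"tx":-0.0,"ty":8.5,"tz":0.7,"rx":0.0,"ry":0.0,"rz":-0.0,"fingers":50},{"tx":-0.0,"ty":8.5,"tz":0.8,"rx":0.0,"ry":0.0,"rz":-0.0,"fingers":50},{"tx":-0.0,"ty":8.5,"tz":0.7,"rx":0.0,"ry":0.0,"rz":-0.0,"fingers":50}]
15 end [ 594. -277.  131.]
```

Emit:
play_rows --commands '[{"tx": -36.4,"ty": -1,"tz": 0,"rx": 0,"ry": 0,"rz": 0,"fingers": 0},{"tx": -36.4,"ty": -1,"tz": 0,"rx": 0,"ry": 0,"rz": 0,"fingers": 0},{"tx": -36.4,"ty": -1,"tz": 0,"rx": 0,"ry": 0,"rz": 0,"fingers": 0},{"tx": -36.4,"ty": -1,"tz": 0,"rx": 0,"ry": 0,"rz": 0,"fingers": 0},{"tx": -36.4,"ty": -1,"tz": 0,"rx": 0,"ry": 0,"rz": 0,"fingers": 0},{"tx": -36.4,"ty": -1,"tz": 0,"rx": 0,"ry": 0,"rz": 0,"fingers": 0},{"tx": -36.4,"ty": -1,"tz": 0,"rx": 0,"ry": 0,"rz": 0,"fingers": 0},{"tx": -36.4,"ty": -1,"tz": 0,"rx": 0,"ry": 0,"rz": 0,"fingers": 0},{"tx": 0,"ty": 26.7,"tz": 23,"rx": 0,"ry": 0,"rz": 0,"fingers": 0},{"tx": 0,"ty": 26.7,"tz": 23,"rx": 0,"ry": 0,"rz": 0,"fingers": 0},{"tx": 0,"ty": 26.7,"tz": 23,"rx": 0,"ry": 0,"rz": 0,"fingers": 0},{"tx": 0,"ty": 12,"tz": 0,"rx": 0,"ry": 0,"rz": 0,"fingers": 0},{"tx": 0,"ty": 12,"tz": 0,"rx": 0,"ry": 0,"rz": 0,"fingers": 0},{"tx": 0,"ty": 12,"tz": 0,"rx": 0,"ry": 0,"rz": 0,"fingers": 0},{"tx": 0,"ty": 0,"tz": 0,"rx": 0,"ry": 0,"rz": 0,"fingers": 0}]'

```text
time: 21.13
tool_pos: [0.5972, -0.2804, 0.1316]
eef_rot: [0.707, 0.707, 0.0, 0.001]
force: [0.3, -1.1, -0.9]
grip_width: 0.0002
grasp_force: 0.0
```

Emit:
play_rows --commands '[{"tx": 0,"ty": 2,"tz": 0,"rx": 0,"ry": 0,"rz": 0,"fingers": 0},{"tx": 0,"ty": 0,"tz": 0,"rx": 0,"ry": 0,"rz": 0,"fingers": 0}]'

```text
time: 21.3
tool_pos: [0.5972, -0.2794, 0.1322]
eef_rot: [0.707, 0.707, -0.0, -0.0]
force: [-1.1, -0.0, 0.9]
grip_width: 0.0002
grasp_force: 0.0
```

Emit:
play_rows --commands '[{"tx": 0,"ty": 1.5,"tz": 0,"rx": 0,"ry": 0,"rz": 0,"fingers": 0},{"tx": 0,"ty": 0,"tz": 0,"rx": 0,"ry": 0,"rz": 0,"fingers": 0}]'

```text
time: 21.47
tool_pos: [0.599, -0.2788, 0.1326]
eef_rot: [0.707, 0.707, 0.0, 0.0]
force: [1.2, -0.1, -0.2]
grip_width: 0.0006
grasp_force: 0.0
```

Emit:
play_rows --commands '[{"tx": 0,"ty": 2,"tz": 0,"rx": 0,"ry": 0,"rz": 0,"fingers": 0},{"tx": 0,"ty": 0,"tz": 0,"rx": 0,"ry": 0,"rz": 0,"fingers": 0}]'

```text
time: 21.63
tool_pos: [0.6016, -0.2784, 0.1326]
eef_rot: [0.707, 0.707, 0.0, 0.0]
force: [-0.2, 0.5, 0.1]
grip_width: 0.0004
grasp_force: 0.0
```

Emit:
play_rows --commands '[{"tx": 0,"ty": 1.5,"tz": 0,"rx": 0,"ry": 0,"rz": 0,"fingers": 0},{"tx": 0,"ty": 0,"tz": 0,"rx": 0,"ry": 0,"rz": 0,"fingers": 0}]'

```text
time: 21.8
tool_pos: [0.6026, -0.2783, 0.1324]
eef_rot: [0.707, 0.708, -0.0, -0.0]
force: [-2.2, 0.1, 1.3]
grip_width: 0.0002
grasp_force: 1.2
```

Emit:
play_rows --commands '[{"tx": 0,"ty": 1.5,"tz": 0,"rx": 0,"ry": 0,"rz": 0,"fingers": 0},{"tx": 0,"ty": 0,"tz": 0,"rx": 0,"ry": 0,"rz": 0,"fingers": 0}]'

```text
time: 21.97
tool_pos: [0.6028, -0.2783, 0.1323]
eef_rot: [0.707, 0.708, -0.001, -0.002]
force: [-6.6, -0.5, 2.6]
grip_width: 0.0003
grasp_force: 3.2
```

The contact is stiff: 6.6 N with no further motion, so the handle is at its stop. Now I retreat.

Emit:
play_rows --commands '[{"tx": 0,"ty": -12,"tz": 0,"rx": 0,"ry": 0,"rz": 0,"fingers": 0},{"tx": 0,"ty": -30,"tz": -10,"rx": 0,"ry": 0,"rz": 0,"fingers": 0},{"tx": 0,"ty": -30,"tz": -25,"rx": 0,"ry": 0,"rz": 0,"fingers": 0},{"tx": 15,"ty": -30,"tz": -25,"rx": 0,"ry": 0,"rz": 0,"fingers": 0},{"tx": 35,"ty": -10,"tz": -10,"rx": 0,"ry": 0,"rz": 0,"fingers": 0},{"tx": 40,"ty": 0,"tz": 0,"rx": 0,"ry": 0,"rz": 0,"fingers": 0},{"tx": 40,"ty": 0,"tz": 0,"rx": 0,"ry": 0,"rz": 0,"fingers": 0},{"tx": 40,"ty": 0,"tz": 0,"rx": 0,"ry": 0,"rz": 0,"fingers": 0},{"tx": 40,"ty": 0,"tz": 0,"rx": 0,"ry": 0,"rz": 0,"fingers": 0},{"tx": 40,"ty": 0,"tz": 0,"rx": 0,"ry": 0,"rz": 0,"fingers": 0},{"tx": 40,"ty": 0,"tz": 0,"rx": 0,"ry": 0,"rz": 0,"fingers": 0},{"tx": 0,"ty": 0,"tz": 0,"rx": 0,"ry": 0,"rz": 0,"fingers": 0},{"tx": 0,"ty": 0,"tz": 0,"rx": 0,"ry": 0,"rz": 0,"fingers": 0}]'

```text
time: 23.05
tool_pos: [0.4926, 0.0134, 0.2025]
eef_rot: [0.705, 0.709, 0.0, 0.0]
force: [-0.6, -0.5, -0.4]
grip_width: 0.0004
grasp_force: 0.0
```

Run:
```python
from h import *
t=optics.grab_frame("top")
for k in("red2","green","orange","black"):
    for c in blobs(t,*COL[k],amin=60):
      b=cv2.boundingRect(c)
      if b[0]>190 and 200<b[1]<300: print(k,b,rect("top",c,.11 if k=="red2" else 0))
print(manip.job_done())
```

```text
red2 (360, 204, 17, 19) [ 616.9 -270.7   68.3   16.   -41.6]
green (356, 246, 21, 31) [ 479.  -283.2   92.4   61.8   -0.9]
orange (328, 245, 28, 31) [ 4.821e+02 -2.071e+02  9.190e+01  8.320e+01  2.000e-01]
black (251, 278, 17, 14) [406.3  46.1  49.   39.3 -89.8]
black (197, 248, 16, 44) [451.3 214.2 133.3  32.6  -7.1]
the job is handed in; nothing more can be done
None
```

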